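# Set the end stop and put the weld carriage in feed

### The arm

A 6-joint arm with a two-finger parallel gripper is mounted at the origin on the work surface. World frame = base frame: x ahead of the robot, y to its left, z up, the work surface at z = 0. Lengths are in mm, angles in rad, forces in N, time in s.
With the tool pointing down it reaches from about 275 to 725 mm from the base axis. Payload 5.6 kg.
Tool frame: the origin (TCP) lies midway between the tips of the shut fingers; the grasp point (between the pads) lies 19 mm behind it; x points along the fingers, z is the direction in which the jaws open and shut, and the axes are right-handed (so a half turn about x gives the same grasp; the last joint's range is limited). The gripper opens to 85 mm and grips with 20 to 120 N. Pads are 22 mm wide; open, the fingers measure 114 mm over their backs; the gripper's body (76 mm by 85 mm) begins 54 mm behind the grasp point. The pads swing forward as they close: fully open they stand 13 mm farther back than shut.
Start: joints at [1.57, 0.255, 0.108, 0, -1.424, -0.285], TCP at [155.031, 527.691, 231.283] pointing down, gripper open.
Joint ranges: [-2.95, 2.95], [-1.21, 1.97], [-1.09, 1.5], [-2.87, 1.71], [-2.94, -0.07], [-3.05, 3.05]. Speed limits (rad/s): [2.57, 2.57, 3.14, 3.14, 3.14, 3.14].

### API

Orientations are given as a rotation vector (axis times angle).
In Python, from rig import manip, capture, workorder gives the robot as it stands.
- The arm moves only by the tool jog_arm, never from a script. Its argument "commands" is a list of rows, each a list of 3 entries, a list of its own where there are three numbers: the turn, a rotation vector about the tool's x, y, z in rad, then the shift along the tool's x, y, z in cm, then the opening in per cent of the stroke, from 0 (shut) to 100 (fully open). In form: [[[wx, wy, wz], [tx, ty, tz], hand], ...]. A call has 1 to 5 rows; each row shifts and turns the pose as measured when the row begins, along the tool's axes as they then stand; what a row does not reach is not made up. A row lasts 1/8 s, in which the tool goes at most 62.5 mm and 10.7 degrees, less where a joint would pass 70% of its speed; a pose out of reach is approached as far as the arm can. A call with a gripper value outside its range is refused whole. The fingers move at their own pace and stop on an object; "newtons" is the grip in N (left out, the last holds). Time passes only in rows, so rows that do not move let the fingers close. It gives the time, the measured TCP pose, the force and the opening at its end, in the units of the state.
- manip.state(): the state, without advancing time (a new reading comes with each control period).
- capture(name): name is "scene" or "top"; returns a dict with "img" (480x640x3 uint8, red, green, blue), "intrinsics" (3x3 intrinsics, pixels), "R" (3x3) and "t" (3): a world point X has camera coordinates R X + t. Camera axes: x right, y down, z forward; pixel columns grow to the right and rows downward; lengths in mm; the calibration is good to about 2 mm. A picture is of the moment at which its call begins. There is no depth.
- workorder.close_job(): hands the job in, once; it reports no verdict.
The state is a dict: "clock": time; "joint_positions": joint angles; "qd": joint speeds; "joint_efforts": joint torques, N m; "position": TCP position; "tool_rot": TCP orientation; "wrist_force": force on the tool from outside, world axes, zero at the start; "ft_torque": the same for the moment, N m; "finger_gap": finger opening in mm.
Only numpy, scipy, OpenCV 4.12 (cv2) and the standard library are available. Lean on these libraries where they do the work, as an engineer would, in place of code of your own. Each camera call takes 0.05 s, during which the arm holds its last target.

### The job

Get the rail carriage ready for its weld run: slide the end stop along the rail until the edge of its pointer that faces the carriage is level with the far end of the test plate (the end farther from the carriage), to within 5 mm, and flip its cam lever fully down so that it is clamped there. Only then pull the carriage's gear rod from fully in to its middle click (weld feed) and let go. Leave the other things on the bench where they are.

Things in the scene. Friction and masses are not known exactly. Their poses are not given: they have to be found in the camera images.
- rail: aluminium guide rail, 640 mm long, 40 mm wide, top 45 mm above the bench, on magnet feet; fixed. Origin on the bench under its centre line; +y runs along the rail to the carriage end (away from the end stop), +x across it to the test plate, -x to the gear rod's side. Carriage and plate share these directions
- carriage: motor carriage fixed on the rail: dark grey box 160 mm long (y), its control head (166 to 210 mm high) jutting out 90 mm to -x of the rail's centre line over a panel sloping at 40 degrees; on top a handle and two dials, on the +x side a torch, up to 276 mm high. Only the gear rod is to be moved. Origin on the bench under the rail's centre line, at mid carriage
- rod (a joint): gear rod travel in m: 0 = pushed fully in (as it starts), 0.016 = middle click, 0.032 = fully out. A sprung ball holds it in each click: about 9 N to leave it, then it eases and drops into the next. Let go anywhere between 0.010 and 0.022 it settles at 0.016 by itself
- knob (a point): centre of the gear rod's black mushroom knob, 28 mm across, 22 mm high, round about the rod. +z is the pull-out direction, square to the sloping panel: 40 degrees from vertical, leaning to -x. Pushed in it is 29 mm off the panel, where a collar nut 22 mm across, 6 mm high rings the rod. In plan the control head's edge comes within 19 mm of it, 54 mm above, so come in along the rod
- stop (a joint): position in m of the end stop along the rail, 0 to 0.235, growing towards the carriage (+y). Unclamped it slides with about 3 N; clamped by the cam lever it holds more than 25 N
- buffer_block (a point): centre of the dark block on the end stop, 34 mm (x) by 30 mm (y) by 38 mm high (59 to 97 mm above the bench), the part to take hold of; it stands on the stop's saddle, 56 mm wide, top 59.5 mm above the bench. Axes as the rail's
- pointer (a point): tip of the pointer: a 10 mm wide steel bar that reaches from the end stop across to the test plate, 42 to 53 mm above the bench. The point lies on the pointer's edge on the carriage (+y) side, the edge that marks the place (it is flush with the face of the rubber buffer). Axes as the rail's
- plate_end (a point): point on the top edge of the test plate's end that faces away from the carriage (its -y end), on the half next to the rail. Axes as the rail's; the pointer is level with the plate end when both points have the same y in these axes
- plate: test plate: two bevelled steel plates tacked side by side, together 240 mm long (y), 120 mm wide (x), top 30 mm above the bench, lying on two bars; fixed. Origin on the bench under its centre
- lever (a joint): angle of the end stop's cam lever in rad: 0 = fully down (clamped, lying across the rail to -x), 1.66 = fully back; starts open at 1.35 to 1.6, about upright. About 0.2 N m to swing; it stays where it is left
- lever_tip (a point): middle of the upper face (+z) of the black grip at the end of the cam lever, 84 mm from its hinge and 13 mm above the line through the hinge; the grip is 30 mm long, 20 mm wide and 10 mm thick. Lever down, this face is 75 mm above the bench
- lever_hinge (a point): hinge of the cam lever, on the end stop, 61.5 mm above the bench; the hinge axis runs along y, the lever swings from upright over to -x and down. It is 65 mm to -y of the buffer block's centre and moves with the stop
- chipping_hammer: chipping hammer lying on the bench, wooden handle, 240 mm long; origin at mid length on the bench
- wire_brush: wire scratch brush lying bristles down, 250 mm long, 24 mm high; origin at its middle on the bench
- coupon1: loose steel coupon, 95 x 45 x 5 mm, lying flat; origin at the centre of its underside
- coupon2: a second such coupon lying on top of the first
- magnet: grey magnetic holding square, about 85 x 75 x 16 mm, lying on the far half of the test plate; origin under it
- tip_jar: glass jar with a steel lid, 66 mm across, 85 mm high; origin at the centre of its foot
- g_clamp: steel G-clamp lying on its side, 140 x 75 x 22 mm; origin on the bench under the middle of its spine

How it is judged:
By the outcome, as a careful person would: the job done as asked, in the order asked, and still so for the second after the job is handed in, with the robot touching nothing.
It also fails if it takes over 62 s, if anything falls off the work surface, if the arm or the gripper's body presses on something with over 40 N, if the wrist force passes 120 N, or if a joint passes its speed limit or range.

## Working session

There is one attempt and no reset: what is moved stays moved. The work goes in short steps, Python scripts to look and compute and a tool call to move; the robot and the scene stay as the last step left them, time stands still between calls to the robot, and variables do not carry over. Pictures are saved under pics/ and viewed, and the job is handed in when it is done.

Besides the shell and the picture viewer there is one more tool, called as name(argument=value, ...) on one line, values as JSON. jog_arm: Moves the arm, as the interface text tells. Its arguments: {"type":"object","properties":{"commands":{"type":"array"},"newtons":{"type":"number"}},"required":["commands"]}

```bash
ls; mkdir -p pics; cat > h.py <<'E'
import numpy as np, cv2
from scipy.spatial.transform import Rotation as Rn
from rig import manip, capture, workorder
def snap(n,tag):
    c=capture(n); cv2.imwrite(f'pics/{tag}.png',c['img'][:,:,::-1])
    np.savez(f'pics/{tag}.npz',**{k:c[k] for k in('img','intrinsics','R','t')}); return c
def load(tag): return dict(np.load(f'pics/{tag}.npz'))
def ray(c,u,v):
    R,t=np.array(c['R']),np.array(c['t']).ravel()
    d=R.T@np.linalg.solve(np.array(c['intrinsics']),[u,v,1.]); return -R.T@t,d
def onz(c,u,v,z):
    o,d=ray(c,u,v); return o+d*(z-o[2])/d[2]
def tri(c1,p1,c2,p2):
    o1,d1=ray(c1,*p1);o2,d2=ray(c2,*p2)
    s=np.linalg.lstsq(np.stack([d1,-d2],1),o2-o1,rcond=None)[0]
    a=o1+d1*s[0];b=o2+d2*s[1]; return (a+b)/2,np.linalg.norm(a-b)
def proj(c,X):
    p=np.array(c['intrinsics'])@(np.array(c['R'])@np.asarray(X,float)+np.array(c['t']).ravel()); return p[:2]/p[2]
E
python3 - <<'E'
from h import *
np.set_printoptions(precision=4,suppress=True)
for n in('scene','top'):
    c=snap(n,n+'0'); print(n,c['intrinsics'],ray(c,320,240))
print(manip.state())
E
```

```text
pics
scene [[537.1518   0.     317.5938]
 [  0.     537.1518 236.0107]
 [  0.       0.       1.    ]] (array([1240.2069,   76.3282, 1089.4245]), array([-0.5667, -0.0477, -0.8226]))
top [[464.7275   0.     319.048 ]
 [  0.     464.7275 242.2392]
 [  0.       0.       1.    ]] (array([ 464.0812,    8.7436, 1040.4574]), array([ 0.0956,  0.0274, -0.9951]))
{'clock': 0.1, 'joint_positions': array([ 1.5696,  0.2557,  0.1071, -0.0004, -1.4239, -0.2846]), 'qd': array([ 0.0004, -0.0031,  0.0023,  0.0024, -0.0014, -0.001 ]), 'joint_efforts': array([ -0.0024, -38.7603,  23.8475,   5.378 ,  -0.0038,  -0.    ]), 'position': array([154.874 , 527.2988, 230.478 ]), 'tool_rot': array([ 1.4151,  1.0591, -1.4174]), 'wrist_force': array([-1.3821, -0.6474,  0.2131]), 'ft_torque': array([ 0.0167,  0.0225, -0.013 ]), 'finger_gap': 85.13797468927021}
```

View pics/scene0.png

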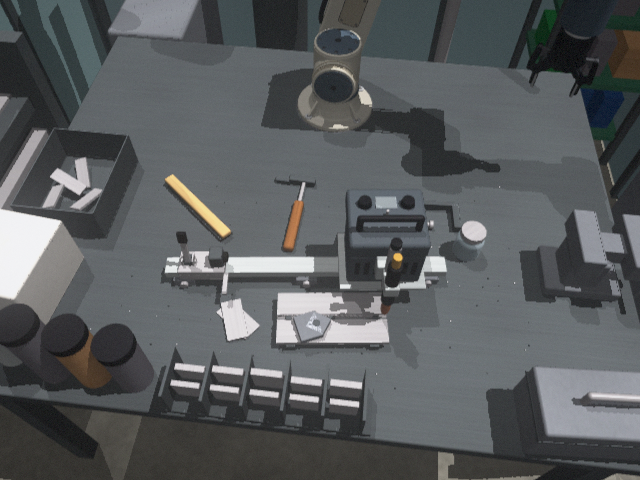

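View pics/top0.png

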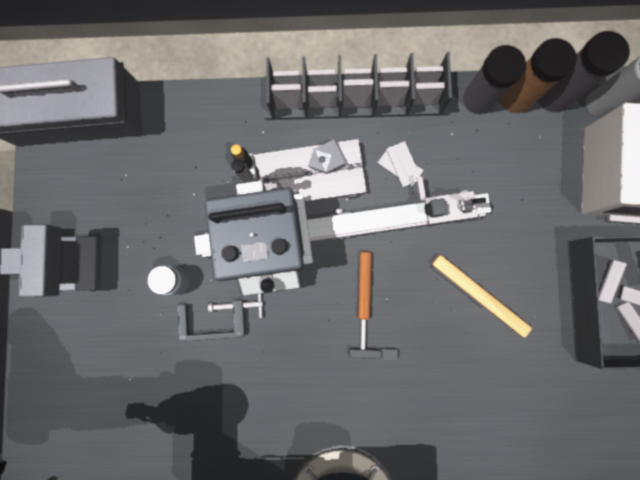

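The top view has the robot at the bottom and the rail running left to right. The carriage is near (255,235), the stop near (450,205), and the plate near (310,170). I'll zoom in.

```bash
python3 - <<'E'
from h import *
a=load('top0')['img'];b=load('scene0')['img']
def z(im,x0,y0,w,h,s,n): cv2.imwrite(n,cv2.resize(im[y0:y0+h,x0:x0+w,::-1],None,fx=s,fy=s,interpolation=cv2.INTER_CUBIC))
z(a,340,130,160,110,5,'pics/z1.png'); z(a,190,130,190,140,4,'pics/z2.png'); z(b,155,215,130,110,6,'pics/z3.png'); z(b,260,180,200,150,4,'pics/z4.png')
E
```

```text
(no output)
```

View pics/z1.png

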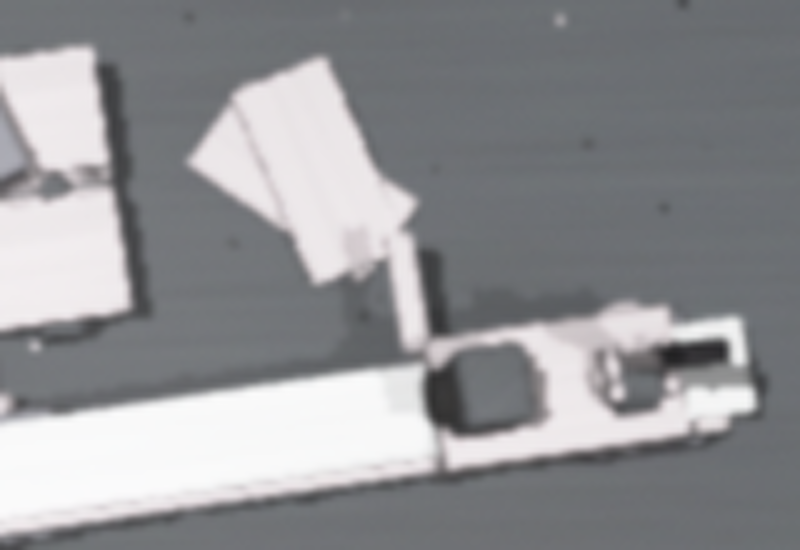

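View pics/z2.png

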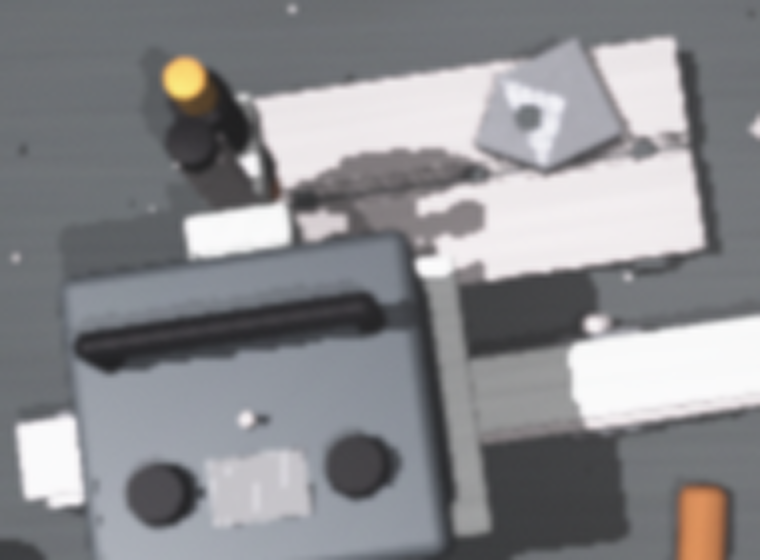

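View pics/z3.png

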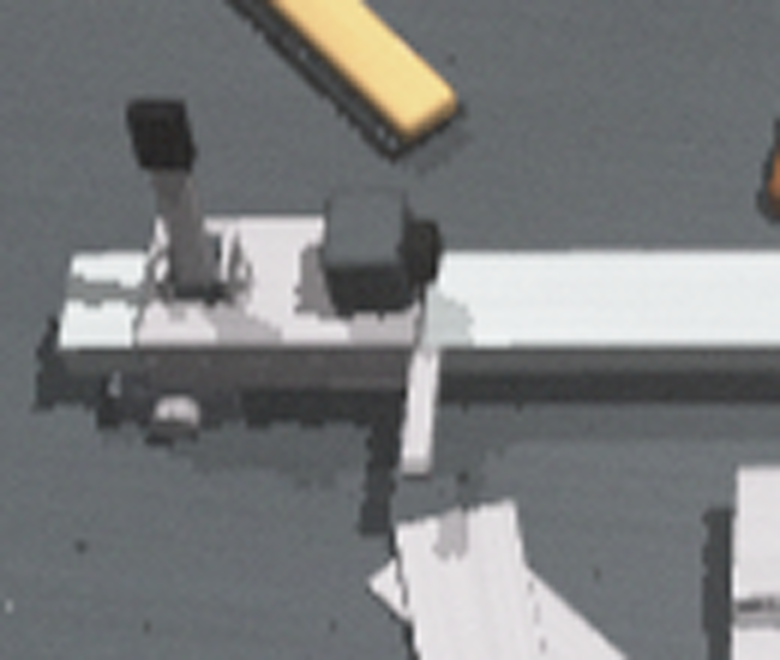

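View pics/z4.png

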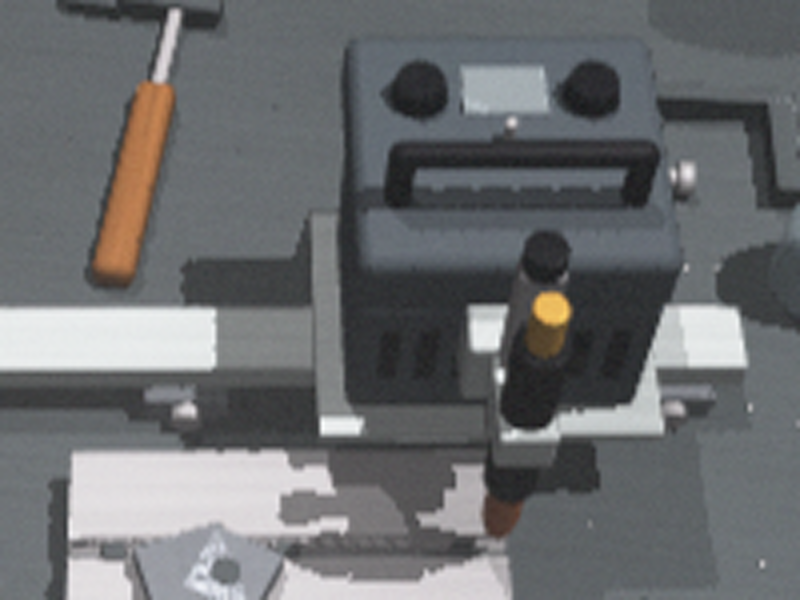

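```bash
python3 - <<'E'
from h import *
np.set_printoptions(precision=1,suppress=True)
T=load('top0');S=load('scene0')
t=lambda zx,zy,ox,oy,s:(zx/s+ox-.5+.5/s,zy/s+oy-.5+.5/s)
P=lambda x,y:t(x,y,190,130,4); Q=lambda x,y:t(x,y,340,130,5); U=lambda x,y:t(x,y,155,215,6); V=lambda x,y:t(x,y,260,180,4)
print('plate farR',onz(T,*P(672,38),30),'nearR',onz(T,*P(704,246),30),'farL',onz(T,*P(256,98),30))
print('rail near edge',onz(T,*Q(0,530),45),onz(T,*Q(440,470),45),'far edge',onz(T,*Q(0,413),45),onz(T,*Q(420,362),45))
print('pointer +y edge top',onz(T,*Q(390,235),53),onz(T,*Q(404,348),53))
print('pointer scene',onz(S,*U(438,345),53),onz(S,*U(430,468),53))
print('block top view corners',[onz(T,*Q(*p),97) for p in((455,350),(520,345),(535,425),(460,432))])
print('block scene top corners',[onz(S,*U(*p),97) for p in((330,192),(404,190),(406,262),(326,262))])
print('plate scene left',onz(S,*V(70,452),30))
print('lever tip',tri(T,Q(695,352),S,U(158,103)))
print('knob',[onz(T,266.5,285,z) for z in(100,130,150)])
# Rail end
print('rail end',onz(T,*Q(742,318),45),onz(T,*Q(758,412),45), onz(S,*U(68,255),45))
E
```

```text
plate farR [784.6 -51.4  30. ] nearR [667.  -65.9  30. ] farL [756.9 181.1  30. ]
rail near edge [568.3  -6.2  45. ] [ 590.  -195.3   45. ] far edge [619.2  -7.4  45. ] [ 637.1 -188.6   45. ]
pointer +y edge top [ 691.2 -176.3   53. ] [ 641.9 -180.4   53. ]
pointer scene [ 638.4 -180.2   53. ] [ 690.1 -172.3   53. ]
block top view corners [array([ 632.7, -192.7,   97. ]), array([ 634.1, -219.1,   97. ]), array([ 601. , -223.7,   97. ]), array([ 598.9, -193.3,   97. ])]
block scene top corners [array([ 603.8, -222.6,   97. ]), array([ 599.6, -195.7,   97. ]), array([ 630.6, -188.2,   97. ]), array([ 634.1, -217.1,   97. ])]
plate scene left [664.5 -64.9  30. ]
lever tip (array([ 617.7, -269.3,  164.7]), np.float64(2.1762043563799196))
knob [array([465.3, 144.6, 100. ]), array([465.3, 140.3, 130. ]), array([465.3, 137.4, 150. ])]
rail end [ 652.9 -326.7   45. ] [ 612.  -331.4   45. ] [ 611.1 -331.1   45. ]
```

The top view shows the plate's end corners at about (358,140) and (366,191). The pointer edge runs from (418,177) to (421,200), the block is at (439,207), and the knob is at (266,285). The rail's x axis is turned about 6.9° from world x. The stop needs to move about 111 mm.

```bash
cat >> h.py <<'E'
PHI=np.arctan2(.120,.9928)
xh=np.array([np.cos(PHI),np.sin(PHI),0]);yh=np.array([-np.sin(PHI),np.cos(PHI),0])
def W(x,y,z): return xh*x+yh*y+np.array([0,0,z])
def L(p): p=np.asarray(p,float); return np.array([p@xh,p@yh,p[2]])
def mk(xt,zt): return np.stack([xt,np.cross(zt,xt),zt],1)
D=np.array([0,0,-1.])
def go(p,Rt=None,shift_in_target=False):
    np.set_printoptions(precision=3,suppress=True)
    s=manip.state(); R=Rn.from_rotvec(s['tool_rot']).as_matrix()
    print('clk',round(s['clock'],2),'pos',s['position'],'rail',L(s['position']),'gap',round(s['finger_gap'],1),'F',s['wrist_force'])
    if Rt is not None:
        rv=Rn.from_matrix(R.T@Rt).as_rotvec(); print('turn',rv,'|deg|',np.degrees(np.linalg.norm(rv)))
    if p is not None:
        d=np.asarray(p)-s['position']
        print('shift cm (now axes)',R.T@d/10, '| target axes', None if Rt is None else Rt.T@d/10,'dist',np.linalg.norm(d))
    return R
E
python3 - <<'E'
from h import *
print('block',L([616.8,-206.5,97]),'knob',L([465.3,142.9,112]),'lev',L([617.7,-269.3,164.7]))
R=go([300,0,330]); print(R)
for s in(1,-1): print(s); go(W(588,-277,200),mk(D,s*xh))
E
```

```text
block [ 587.56381054 -279.02196784   97.        ] knob [479.08542227  86.03289006 112.        ] lev [ 580.92150271 -341.47618905  164.7       ]
clk 0.1 pos [154.874 527.299 230.478] rail [217.029 504.904 230.478] gap 85.1 F [-1.382 -0.647  0.213]
shift cm (now axes) [-9.871 28.79  46.517] | target axes None dist 555.8868827541315
[[-0.     0.959 -0.282]
 [-0.002 -0.282 -0.959]
 [-1.     0.     0.002]]
1
clk 0.1 pos [154.874 527.299 230.478] rail [217.029 504.904 230.478] gap 85.1 F [-1.382 -0.647  0.213]
turn [-1.977  0.001  0.002] |deg| 113.2659633450229
shift cm (now axes) [ 3.151 64.965 57.173] | target axes [  3.048 -78.19   37.097] dist 865.9807197728285
-1
clk 0.1 pos [154.874 527.299 230.478] rail [217.029 504.904 230.478] gap 85.1 F [-1.382 -0.647  0.213]
turn [ 1.165  0.001 -0.001] |deg| 66.73412709967951
shift cm (now axes) [ 3.151 64.965 57.173] | target axes [  3.048  78.19  -37.097] dist 865.9807197728285
```

jog_arm(commands=[[[0,0,0],[-2,3,4.9],100],[[0,0,0],[-2,3,4.9],100],[[0,0,0],[-2,3,4.9],100],[[0,0,0],[-2,3,4.9],100],[[0,0,0],[-2,3,4.9],100]], newtons=40)

```text
clock: 0.72
position: [229.9, 243.8, 329.4]
tool_rot: [1.403, 1.052, -1.42]
wrist_force: [2.2, 1.5, -0.8]
finger_gap: 85.6
```

```bash
python3 - <<'E'
from h import *
go([300,0,330]); go(W(588,-277,250),mk(D,-xh))
E
```

```text
clk 0.72 pos [229.924 243.769 329.449] rail [257.514 214.417 329.449] gap 85.6 F [ 2.243  1.473 -0.802]
shift cm (now axes) [ 0.268 13.513 21.463] | target axes None dist 253.6421518931521
clk 0.72 pos [229.924 243.769 329.449] rail [257.514 214.417 329.449] gap 85.6 F [ 2.243  1.473 -0.802]
turn [ 1.169  0.011 -0.01 ] |deg| 66.95739821048177
shift cm (now axes) [ 8.482 49.634 32.167] | target axes [  7.945  49.142 -33.049] dist 597.5151968648779
```

jog_arm(commands=[[[0,0,0],[0,3.3,5.2],100],[[0,0,0],[0,3.3,5.2],100],[[0,0,0],[0,3.3,5.2],100],[[0,0,0],[0,3.3,5.2],100],[[0.18,0,0],[0,4,3],100]])

```text
clock: 1.35
position: [327.5, -37.3, 334.6]
tool_rot: [1.537, 0.946, -1.538]
wrist_force: [1.1, 1.8, 0.6]
finger_gap: 85.6
```

jog_arm(commands=[[[0.18,0,0],[0,4,0],100],[[0.18,0,0],[0,4,0],100],[[0.18,0,0],[0,4,0],100],[[0.18,0,0],[0,4,0],100],[[0.18,0,0],[0,3,0],100]])

```text
clock: 1.98
position: [456.6, -178.2, 333.3]
tool_rot: [2.126, 0.182, -2.127]
wrist_force: [-0.6, 0.9, 0.5]
finger_gap: 85.4
```

```bash
python3 - <<'E'
from h import *
go(W(588,-275,180),mk(D,-xh))
E
```

```text
clk 1.98 pos [ 456.6   -178.226  333.285] rail [ 431.914 -231.728  333.285] gap 85.4 F [-0.65   0.891  0.513]
turn [ 0.056  0.001 -0.006] |deg| 3.250485859761729
shift cm (now axes) [ 15.342   5.116 -15.355] | target axes [ 15.328   4.327 -15.609] dist 223.00557134204038
```

jog_arm(commands=[[[0.05,0,0],[2,1.2,-4],100],[[0,0,0],[3.5,1,-4],100],[[0,0,0],[4,1,-4],100],[[0,0,0],[4,1,-3],100],[[0,0,0],[0,0,0],100]])

```text
clock: 2.6
position: [615.1, -203.6, 191.1]
tool_rot: [2.154, 0.123, -2.164]
wrist_force: [-1.0, -0.2, 0.4]
finger_gap: 85.4
```

```bash
python3 - <<'E'
from h import *
go(W(588,-275,66),mk(D,-xh))
E
```

```text
clk 2.6 pos [ 615.082 -203.573  191.063] rail [ 586.209 -275.91   191.063] gap 85.4 F [-1.037 -0.217  0.372]
turn [-0.002  0.005 -0.004] |deg| 0.3698034872074183
shift cm (now axes) [12.505 -0.139 -0.239] | target axes [12.506 -0.091 -0.179] dist 125.07901918740822
```

jog_arm(commands=[[[0,0,0],[3,-0.1,-0.2],100],[[0,0,0],[3,0,0],100],[[0,0,0],[3,0,0],100],[[0,0,0],[2.5,0,0],100],[[0,0,0],[0.8,0,0],100]])

```text
clock: 3.22
position: [618.0, -203.9, 71.8]
tool_rot: [2.161, 0.12, -2.152]
wrist_force: [0.5, 0.6, -0.3]
finger_gap: 85.4
```

```bash
python3 - <<'E'
from h import *
go(W(588,-275,66),mk(D,-xh)); snap('scene','s1'); im=load('s1')['img']
cv2.imwrite('pics/s1z.png',cv2.resize(im[190:310,130:300,::-1],None,fx=4.5,fy=4.5,interpolation=cv2.INTER_CUBIC))
E
```

```text
clk 3.23 pos [ 617.966 -203.911   71.784] rail [ 589.032 -276.592   71.784] gap 85.4 F [ 0.524  0.599 -0.274]
turn [-0.001 -0.004 -0.008] |deg| 0.5162528443270689
shift cm (now axes) [ 0.577 -0.164  0.106] | target axes [ 0.578 -0.159  0.103] dist 6.087035296326646
```

View pics/s1z.png

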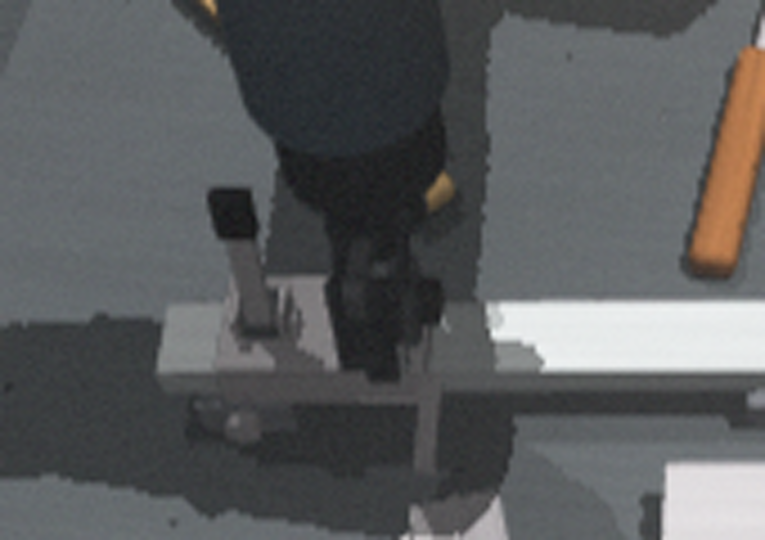

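The hand straddles the block and the lever is clear. I'll close on the block.

jog_arm(commands=[[[0,0,0],[0.4,0,0],100],[[0,0,0],[0,0,0],0],[[0,0,0],[0,0,0],0],[[0,0,0],[0,0,0],0],[[0,0,0],[0,0,0],0]], newtons=40)

```text
clock: 3.9
position: [617.6, -204.9, 72.0]
tool_rot: [2.161, 0.118, -2.149]
wrist_force: [3.8, -0.3, -5.6]
finger_gap: 33.2
```

```bash
python3 - <<'E'
from h import *
go(W(588,-276.6+111,68),mk(D,-xh))
E
```

```text
clk 3.9 pos [ 617.578 -204.877   71.998] rail [ 588.531 -277.504   71.998] gap 33.2 F [ 3.834 -0.333 -5.606]
turn [-0.001 -0.005 -0.01 ] |deg| 0.6448809379727958
shift cm (now axes) [  0.285 -11.194   0.063] | target axes [  0.4   -11.19    0.053] dist 111.97633458726281
```

jog_arm(commands=[[[0,0,0],[0,-1.5,0],0],[[0,0,0],[0,-2.2,0],0],[[0,0,0],[0,-2.2,0],0],[[0,0,0],[0,-2.2,0],0],[[0,0,0],[0,-1,0],0]])

```text
clock: 4.53
position: [606.1, -113.7, 72.0]
tool_rot: [2.158, 0.113, -2.147]
wrist_force: [-0.3, -2.9, -0.1]
finger_gap: 33.1
```

```bash
python3 - <<'E'
from h import *
go(W(588,-277.5+111,72),mk(D,-xh))
E
```

```text
clk 4.53 pos [ 606.111 -113.653   71.99 ] rail [ 588.093 -185.563   71.99 ] gap 33.1 F [-0.273 -2.86  -0.148]
turn [-0.001 -0.004 -0.016] |deg| 0.9234860809790145
shift cm (now axes) [-0.031 -1.906  0.01 ] | target axes [-0.001 -1.906  0.009] dist 19.06309623938974
```

jog_arm(commands=[[[0,0,0],[0,-1,0],0],[[0,0,0],[0,-0.6,0],0],[[0,0,0],[0,0,0],0]])

```text
clock: 4.9
position: [603.9, -95.7, 72.0]
tool_rot: [2.158, 0.114, -2.147]
wrist_force: [-1.4, -0.8, 1.5]
finger_gap: 33.3
```

```bash
python3 - <<'E'
from h import *
go(W(588,-277.5+111,72),mk(D,-xh)); 
a=snap('top','t2')['img'];b=snap('scene','s2')['img']
def z(im,x0,y0,w,h,s,n): cv2.imwrite(n,cv2.resize(im[y0:y0+h,x0:x0+w,::-1],None,fx=s,fy=s,interpolation=cv2.INTER_CUBIC))
z(a,330,130,120,100,6,'pics/t2z.png');z(b,200,225,110,90,7,'pics/s2z.png')
E
```

```text
clk 4.9 pos [603.872 -95.655  71.971] rail [ 588.03  -167.426   71.971] gap 33.3 F [-1.415 -0.802  1.511]
turn [-0.    -0.004 -0.015] |deg| 0.87450876926805
shift cm (now axes) [-0.004 -0.093  0.003] | target axes [-0.003 -0.093  0.003] dist 0.9273971453438968
```

View pics/t2z.png

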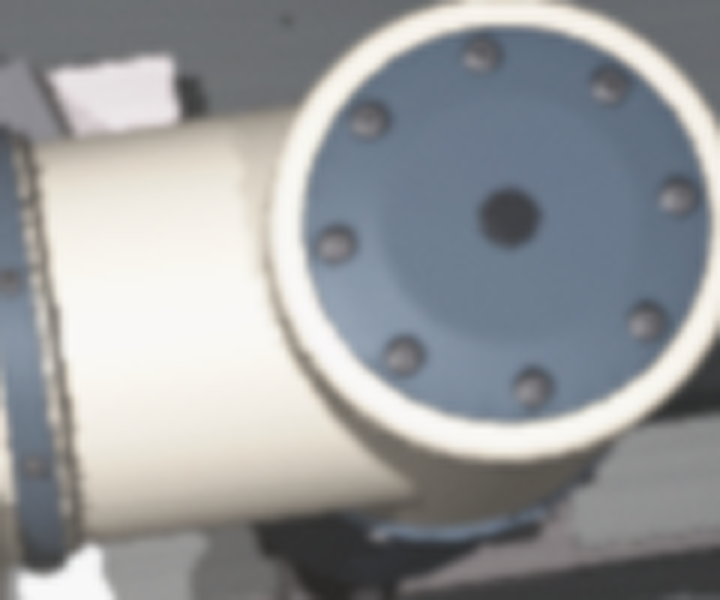

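View pics/s2z.png

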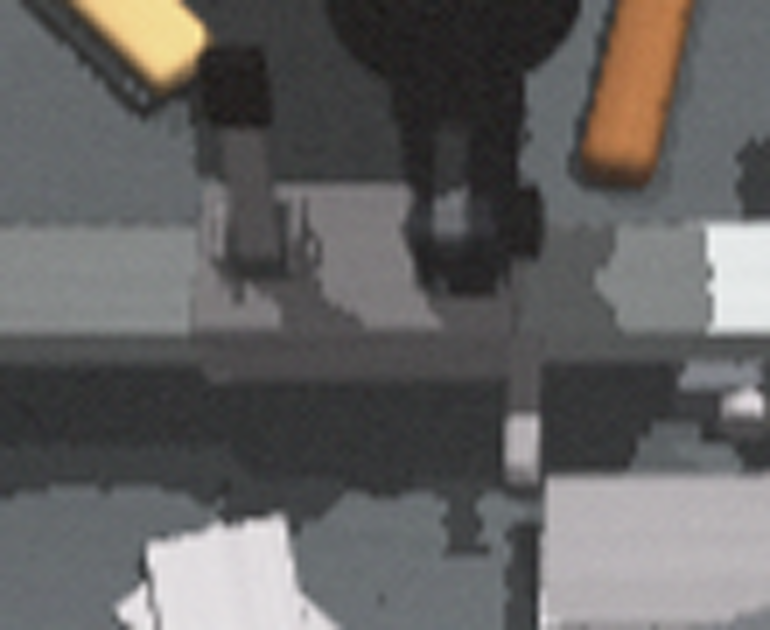

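```bash
python3 - <<'E'
from h import *
S=load('s2')
U=lambda x,y:(x/7+200-.5+.5/7,y/7+225-.5+.5/7)
print('left edge z53',L(onz(S,*U(506,440),53)),'right z53',L(onz(S,*U(540,440),53)),'right z42',L(onz(S,*U(540,440),42)))
print('plate',[L(onz(S,*U(*p),30)) for p in((545,480),(543,550),(541,620))])
im=S['img']; print(im[284:294,270:282].mean(2).astype(int))
E
```

```text
left edge z53 [ 651.62625215 -154.65691442   53.        ] right z53 [ 651.6336355  -143.95234142   53.        ] right z42 [ 645.38476603 -144.70491777   42.        ]
plate [array([ 653.22270611, -143.41247709,   30.        ]), array([ 678.38244262, -143.17869092,   30.        ]), array([ 702.94505981, -142.95045322,   30.        ])]
[[ 55  53  89 134 137 136 138  68  53  58  54  51]
 [ 54  57 124 171 175 175 177  78  53  54  55  56]
 [ 56  54 136 173 173 177 176  77  51  55  53  53]
 [ 54  54 137 172 173 175 171  77  55  51  52  56]
 [ 53  51 135 174 175 177 159  71  53  56  55  51]
 [ 55  51 141 172 176 177 153  71  55  53  51  56]
 [ 57  54 138 172 172 174 145  70  55  55  56  53]
 [ 55  52 116 141 145 152 132  68  60  54  55  55]
 [ 57  57  91 114 115 128 126  65  77  83  82  85]
 [ 59  54  85 107 102 107 114  75 140 143 144 147]]
```

The scene view puts the pointer edge at y' about −144.5 and the plate end at about −143.3. That leaves it about 1.3 mm short, so I'll nudge it and check.

jog_arm(commands=[[[0,0,0],[0,-0.14,0],0],[[0,0,0],[0,0,0],0]])

```text
clock: 5.25
position: [603.7, -94.8, 72.0]
tool_rot: [2.159, 0.114, -2.148]
wrist_force: [-1.9, 1.3, 3.1]
finger_gap: 33.0
```

jog_arm(commands=[[[0,0,0],[0,0,0],70],[[0,0,0],[0,0,0],100],[[0,0,0],[0,0,0],100],[[0,0,0],[-2,0,0],100],[[0,0,0],[-4,0,0],100]])

```text
clock: 5.88
position: [602.1, -93.8, 129.0]
tool_rot: [2.154, 0.114, -2.155]
wrist_force: [0.0, -0.1, 0.2]
finger_gap: 85.2
```

jog_arm(commands=[[[0,0,0],[-5,0,0],100],[[0,0,0],[-5,0,0],100],[[0,0,0],[-1,0,6],50],[[0,0,0],[0,0,6],0],[[0,0,0],[0,0,6],0]])

```text
clock: 6.5
position: [424.9, -113.7, 244.4]
tool_rot: [2.162, 0.113, -2.145]
wrist_force: [-1.0, -0.2, 0.8]
finger_gap: 32.5
```

```bash
python3 - <<'E'
from h import *
go(W(588+40,-232,175),mk(D,-xh)); 
a=snap('top','t3')['img'];b=snap('scene','s3')['img']
def z(im,x0,y0,w,h,s,n): cv2.imwrite(n,cv2.resize(im[y0:y0+h,x0:x0+w,::-1],None,fx=s,fy=s,interpolation=cv2.INTER_CUBIC))
z(a,330,130,120,100,6,'pics/t3z.png');z(b,200,225,110,90,7,'pics/s3z.png')
E
```

```text
clk 6.5 pos [ 424.859 -113.681  244.419] rail [ 408.148 -163.841  244.419] gap 32.5 F [-0.975 -0.152  0.843]
turn [-0.001 -0.007 -0.014] |deg| 0.9208067787123753
shift cm (now axes) [  7.192   6.686 -21.945] | target axes [  6.942   6.816 -21.985] dist 240.41518844681673
```

View pics/t3z.png

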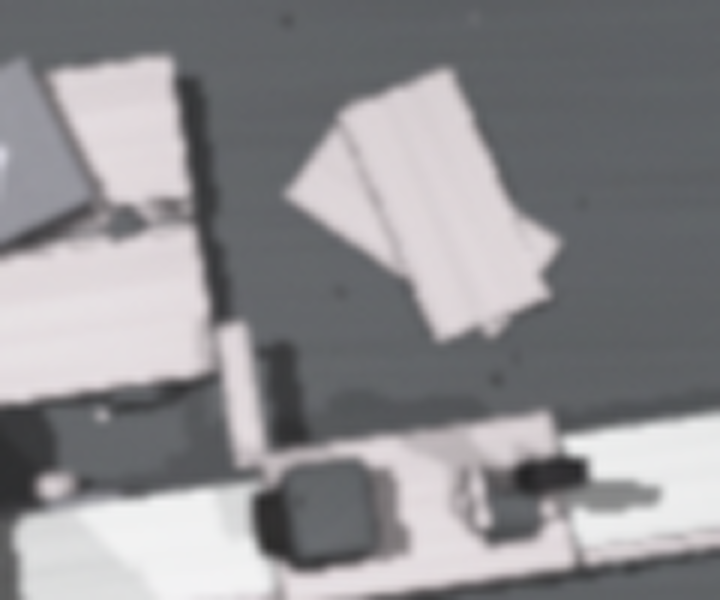

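View pics/s3z.png

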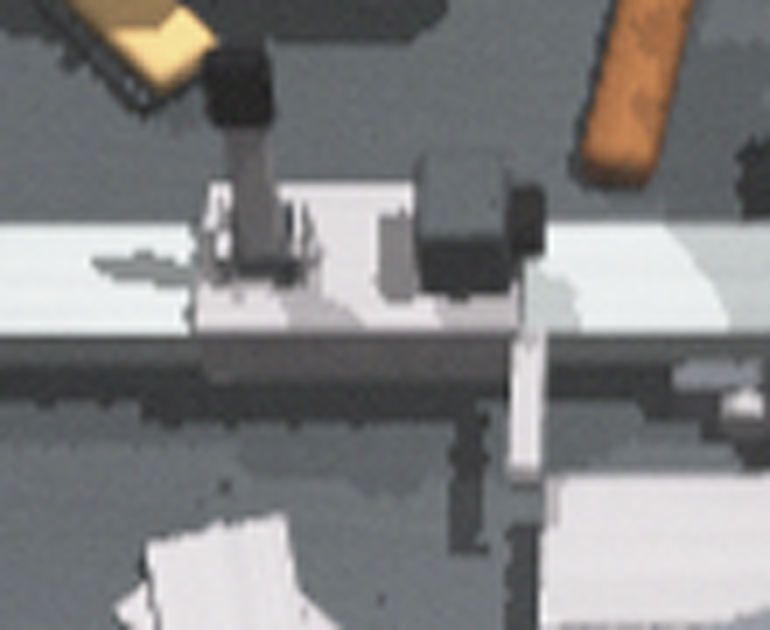

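```bash
cat > meas.py <<'E'
from h import *
import sys
def edges(tag,rows,lo,hi,rising,z,rev=False):
    c=load(tag); g=c['img'].mean(2); out=[]
    for r in rows:
        s=g[r,lo:hi+1]; th=(s.max()+s.min())/2
        for i in range(len(s)-1):
            if (s[i]<th<=s[i+1]) if rising else (s[i]>=th>s[i+1]):
                u=lo+i+(s[i]-th)/(s[i]-s[i+1]); out.append(L(onz(c,u,r,z))); break
    o=np.array(out); print(tag,z,'x',o[:,0].min().round(1),o[:,0].max().round(1),'y',np.median(o[:,1]).round(2),'slope',np.polyfit(o[:,0],o[:,1],1)[0].round(3),'sd',o[:,1].std().round(2))
E
python3 - <<'E'
from meas import *
# top zoom6 origin (330,130)
edges('t3',range(186,205),363,372,True,53)      # pointer +y edge
edges('t3',range(186,205),368,376,False,53)   # -y edge
edges('t3',range(143,161),355,366,False,30)
edges('t3',range(170,190),358,365,False,30)
edges('s3',range(276,291),268,275,True,53)
edges('s3',range(276,291),274,281,False,53)
edges('s3',range(295,313),273,281,True,30)
g=load('t3')['img'].mean(2).astype(int); print(g[186:206:3,362:378])
E
```

```text
t3 53 x 621.3 661.0 y -144.71 slope 0.002 sd 0.6
t3 53 x 619.6 659.2 y -156.85 slope 0.003 sd 0.2
t3 30 x 724.8 763.8 y -145.76 slope 0.006 sd 0.31
t3 30 x 659.6 702.1 y -145.55 slope -0.123 sd 1.87
s3 53 x 622.4 658.1 y -153.98 slope -0.005 sd 0.18
s3 53 x 622.4 658.1 y -143.61 slope -0.011 sd 0.19
s3 30 x 657.9 700.2 y -143.92 slope -0.046 sd 0.79
[[207 193 179 162 178 209 217 214 196 154 114 101 100  95  91  90]
 [211 197 182 157 157 196 215 218 210 177 119  82  71  62  59  59]
 [159 132 108  94 113 173 212 218 214 193 149 109  86  66  60  60]
 [ 82  86  94 103 116 157 199 217 219 211 178 124  87  68  61  60]
 [ 88  89  95 101 108 140 188 215 220 216 194 149 108  83  65  59]
 [ 89  89  89  90  90 110 166 209 221 221 212 176 114  75  55  50]
 [ 89  88  87  88  88  96 131 177 200 205 204 184 139 103  89  89]]
```

Both views put the pointer within about 1 mm of the plate end: top −144.7 to −146.8 against −145.7, scene −143.6 to −144.0 against −143.9. Next is the lever.

```bash
python3 - <<'E'
from h import *
T=load('t3');S=load('s3')
t=lambda x,y:(x/6+330-.42,y/6+130-.42); s=lambda x,y:(x/7+200-.43,y/7+225-.43)
for p in((515,472),(588,472),(552,455),(552,488)): print('top z160',L(onz(T,*t(*p),160)),'z130',L(onz(T,*t(*p),130)))
for p in((207,47),(270,47),(210,120),(272,122)): print('scene',[L(onz(S,*s(*p),z)) for z in(130,160)])
print(tri(T,t(520,472),S,s(238,45))[0], L(tri(T,t(520,472),S,s(238,45))[0]))
p,e=tri(T,t(552,472),S,s(240,80));print(L(p),e)
E
```

```text
top z160 [ 583.09721114 -221.40804683  160.        ] z130 [ 587.23097617 -227.35041846  130.        ]
top z160 [ 579.79395121 -244.16994372  160.        ] z130 [ 583.81516361 -250.88788597  130.        ]
top z160 [ 586.80639264 -233.8115118   160.        ] z130 [ 591.06654135 -240.17650915  130.        ]
top z160 [ 576.36030419 -232.13923121  160.        ] z130 [ 580.26452125 -238.44724862  130.        ]
scene [array([ 554.53824033, -247.70435909,  130.        ]), array([ 575.9844228 , -242.24295805,  160.        ])]
scene [array([ 554.51192653, -228.04115896,  130.        ]), array([ 575.95893179, -223.19460149,  160.        ])]
scene [array([ 582.23133103, -244.403192  ,  130.        ]), array([ 602.81158533, -239.04501431,  160.        ])]
scene [array([ 582.96184903, -225.25530864,  130.        ]), array([ 603.51926095, -220.49586122,  160.        ])]
[ 604.7257836  -155.04335676  167.93332898] [ 581.75147634 -226.48826812  167.93332898]
[ 582.50738319 -233.60473507  152.16346021] 1.9587889875728268
```

jog_arm(commands=[[[0,0,0],[0,2,-5],0],[[0,0,0],[1,2,-5.5],0],[[0,0,0],[2,1.5,-5.5],0],[[0,0,0],[2,1.2,-5],0],[[0,0,0],[0,0,0],0]])

```text
clock: 7.22
position: [644.7, -157.8, 196.5]
tool_rot: [2.167, 0.114, -2.141]
wrist_force: [-0.8, -0.2, -0.4]
finger_gap: 0.5
```

```bash
python3 - <<'E'
from h import *
go(W(613,-233,138),mk(D,-xh))
E
```

```text
clk 7.22 pos [ 644.747 -157.812  196.526] rail [ 621.151 -234.039  196.526] gap 0.5 F [-0.775 -0.225 -0.361]
turn [-0.001 -0.011 -0.014] |deg| 1.0149597511505053
shift cm (now axes) [ 5.841 -0.182  0.881] | target axes [ 5.853 -0.104  0.815] dist 59.099558245816006
```

Down beside the grip, then start the sweep.

jog_arm(commands=[[[0,-0.01,-0.01],[2.8,-0.1,0.3],0],[[0,0,0],[2.8,0,0.2],0],[[0,0,0],[0.3,0,0.3],0],[[0,0,0],[0,0,0.8],0],[[0,0,0],[0,0,0],0]])

```text
clock: 7.85
position: [630.3, -159.9, 140.6]
tool_rot: [2.166, 0.122, -2.148]
wrist_force: [0.1, 0.4, 0.1]
finger_gap: 0.2
```

```bash
python3 - <<'E'
from h import *
go(W(567,-233,138),mk(D,-xh))
b=snap('scene','s4')['img']
cv2.imwrite('pics/s4z.png',cv2.resize(b[190:310,180:320,::-1],None,fx=5,fy=5,interpolation=cv2.INTER_CUBIC))
E
```

```text
clk 7.85 pos [ 630.312 -159.899  140.64 ] rail [ 606.571 -234.379  140.64 ] gap 0.2 F [0.15  0.391 0.076]
turn [-0.001 -0.008 -0.006] |deg| 0.5869974985895403
shift cm (now axes) [ 0.231 -0.135  3.959] | target axes [ 0.264 -0.138  3.957] dist 39.68260438998625
```

View pics/s4z.png

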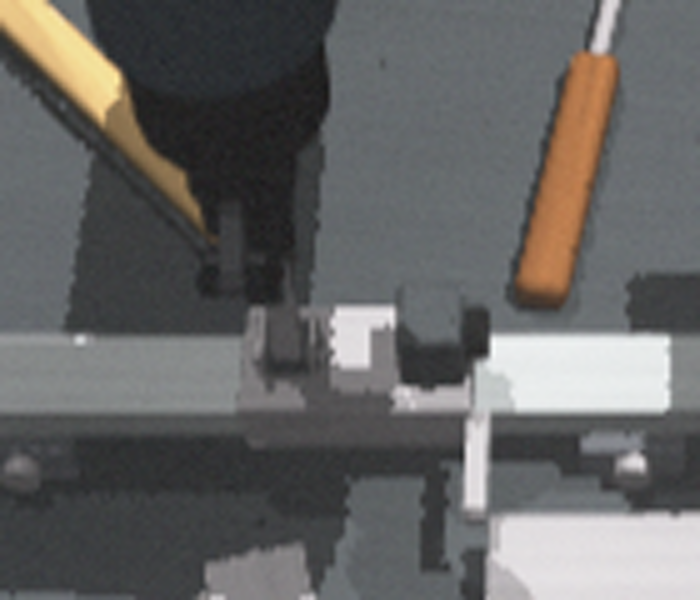

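```bash
python3 - <<'E'
from h import *
S=load('s4'); f=lambda X:((proj(S,X)-[180,190])*5+2).round()
print('TCP',f(W(606.6,-234.4,140.6)),'tip +-11 y',f(W(606.6,-223.4,140.6)),f(W(606.6,-245.4,140.6)))
for y in(-223,-243):
  for x,z in((588,160),(588,130)): print('grip',y,z,f(W(x,y,z)))
g=S['img'].mean(2).astype(int); print(g[238:252,216:242])
E
```

```text
TCP [266. 294.] tip +-11 y [292. 294.] [240. 294.]
grip -223 160 [291. 232.]
grip -223 130 [298. 272.]
grip -243 160 [243. 232.]
grip -243 130 [252. 272.]
[[ 61  55  52  62  66  52  61  59  61  64  63  62  53  40  34  33  34  33
   37  39  36  41  31  55  62  62]
 [ 60  57  50  52  57  53  42  52  63  63  63  65  53  43  38  35  34  34
   34  37  32  33  40  57  61  65]
 [ 63  59  56  45  43  49  47  47  61  63  61  66  53  46  46  44  43  39
   40  36  36  41  45  54  59  61]
 [ 61  63  61  53  43  55  57  57  63  65  63  65  50  49  57  54  55  40
   34  35  43  43  42  52  60  59]
 [ 62  60  59  62  48  52  56  53  60  65  61  65  51  46  48  53  55  36
   40  37  50  55  48  58  60  61]
 [ 61  60  55  62  44  36  35  43  63  66  66  63  52  38  41  37  36  34
   34  36  44  65  51  63  63  61]
 [ 63  64  64  54  41  34  40  36  58  58  58  58  49  33  40  41  33  35
   33  35  37  68  53  60  59  62]
 [ 64  61  60  47  37  41  35  45  54  56  58  56  49  43  37  40  39  32
   32  33  45  70  56  66  64  63]
 [ 60  59  62  43  40  40  40  46  55  60  56  61  56  40  36  42  41  35
   36  35  56  75  57  61  62  60]
 [ 62  61  61  47  40  32  38  45  54  55  55  52  48  37  39  36  36  30
   32  39  54  73  61  61  60  61]
 [ 60  58  63  58  40  38  37  41  47  50  47  47  48  36  39  36  38  35
   35  37  53  72  70  59  64  62]
 [ 60  61  64  62  51  52  47  48  56  55  50  57  55  44  39  38  42  37
   34  40  48  75  75  62  64  60]
 [ 62  61  61  61  60  64  61  59  63  58  64  58  62  51  42  45  38  49
   44  49  59  75  81  63  62  62]
 [ 61  63  63  59  63  58  60  60  59  62  62  61  61  62  93  98  97  68
   65  69  72  80  76  78  98 101]]
```

```bash
python3 - <<'E'
from h import *
S=load('s2'); f=lambda X:((proj(S,X)-[200,225])*7+3).round()
print('s2 TCP',f(W(588,-167.4,72)),f(W(588+17,-167.4,72)),f(W(588+17,-167.4,95)),f(W(588+30,-167.4,110)))
S=load('s4'); f4=lambda X:((proj(S,X)-[180,190])*5+2).round()
print('s4',f4(W(606.6,-234.4,140)),f4(W(606.6+15,-234.4,165)),f4(W(606.6+30,-234.4,180)))
t=snap('top','t4')['img']
cv2.imwrite('pics/t4z.png',cv2.resize(t[130:240,340:470,::-1],None,fx=5,fy=5,interpolation=cv2.INTER_CUBIC))
cv2.imwrite('pics/s4y.png',cv2.convertScaleAbs(cv2.resize(S['img'][215:260,205:260,::-1],None,fx=12,fy=12,interpolation=cv2.INTER_CUBIC),alpha=2.0))
E
```

```text
s2 TCP [471. 237.] [468. 282.] [464. 243.] [459. 253.]
s4 [266. 295.] [256. 291.] [248. 301.]
```

View pics/s4y.png

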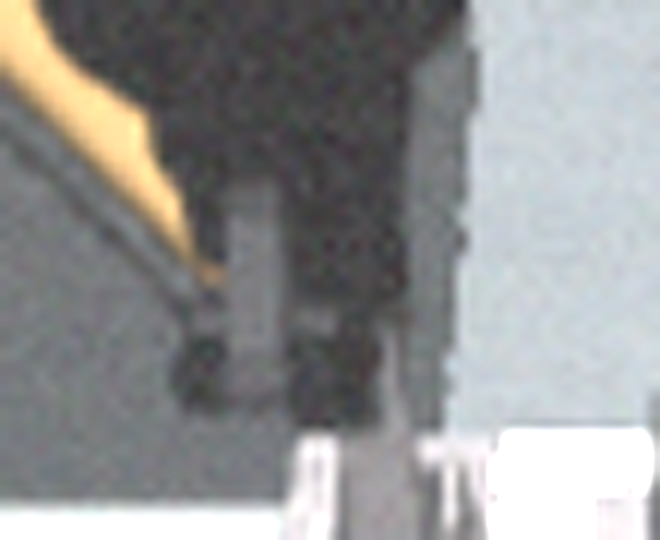

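View pics/t4z.png

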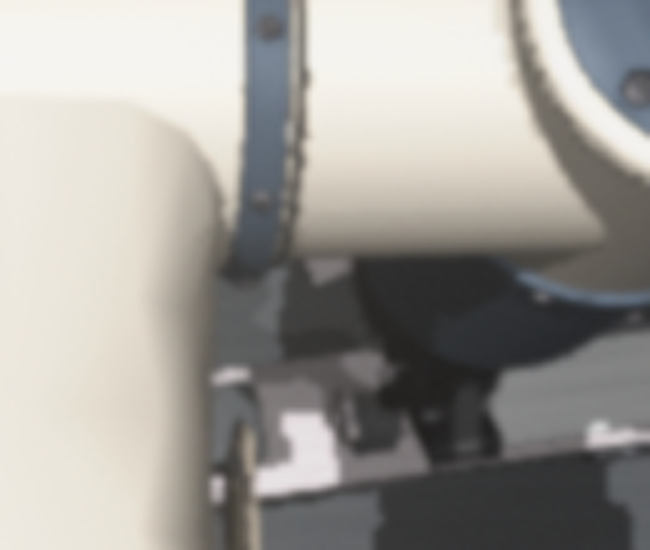

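```bash
python3 - <<'E'
from h import *
T=load('t4'); f=lambda X:((proj(T,X)-[340,130])*5+2).round()
for x,y,z in((606.6,-234.4,140),(592,-234.4,140),(592,-223.4,140),(592,-245.4,140),(592,-234.4,165),(592,-223,190),(592,-245,190)): print(x,y,z,f(W(x,y,z)))
s=manip.state(); print(s['position'],s['tool_rot'],s['joint_positions'])
cv2.imwrite('pics/t4y.png',cv2.convertScaleAbs(cv2.resize(T['img'][190:230,405:455,::-1],None,fx=14,fy=14,interpolation=cv2.INTER_CUBIC),alpha=2.0))
E
```

```text
606.6 -234.4 140 [394. 338.]
592 -234.4 140 [400. 374.]
592 -223.4 140 [372. 379.]
592 -245.4 140 [428. 370.]
592 -234.4 165 [412. 363.]
592 -223 190 [394. 356.]
592 -245 190 [453. 347.]
[ 630.9001923  -159.82716937  140.49295971] [ 2.16668578  0.12257554 -2.14761532] [-0.00561743  0.48358684  0.21224291  0.00541147 -1.29027272  0.12344544]
```

View pics/t4y.png

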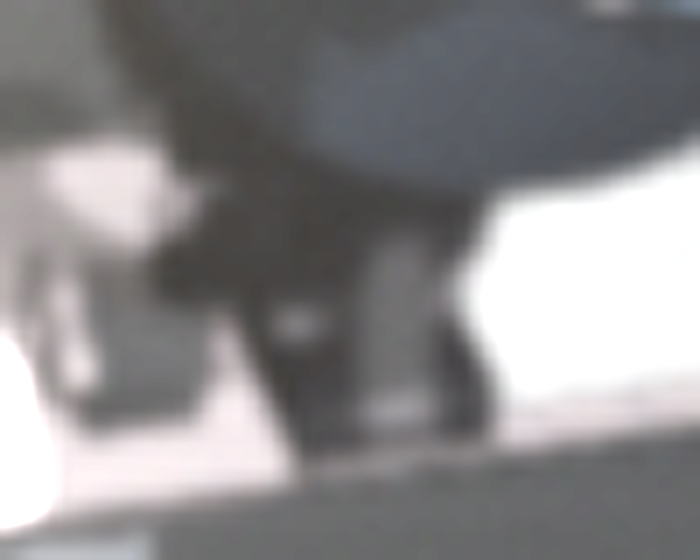

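The projected tip position agrees with the dark tip in front of the grip; the strip to its left is the hand's outer knuckle. I'll sweep.

jog_arm(commands=[[[0,0,0],[0.2,0,1.7],0],[[0,0,0],[0,0,2.2],0],[[0,0,0],[0.7,0,2],0],[[0,0,0],[0,0,0],0]])

```text
clock: 8.45
position: [575.2, -166.9, 134.6]
tool_rot: [2.177, 0.122, -2.135]
wrist_force: [0.1, -0.0, 0.2]
finger_gap: 0.1
```

```bash
python3 - <<'E'
from h import *
go(W(530,-233,114),mk(D,-xh))
b=snap('scene','s5')['img']
cv2.imwrite('pics/s5z.png',cv2.convertScaleAbs(cv2.resize(b[190:310,180:320,::-1],None,fx=5,fy=5,interpolation=cv2.INTER_CUBIC),alpha=1.6))
E
```

```text
clk 8.45 pos [ 575.154 -166.854  134.573] rail [ 550.976 -234.665  134.573] gap 0.1 F [ 0.146 -0.025  0.236]
turn [ 0.    -0.019 -0.008] |deg| 1.1994033073098451
shift cm (now axes) [ 2.015 -0.184  2.137] | target axes [ 2.057 -0.166  2.098] dist 29.427866381971917
```

View pics/s5z.png

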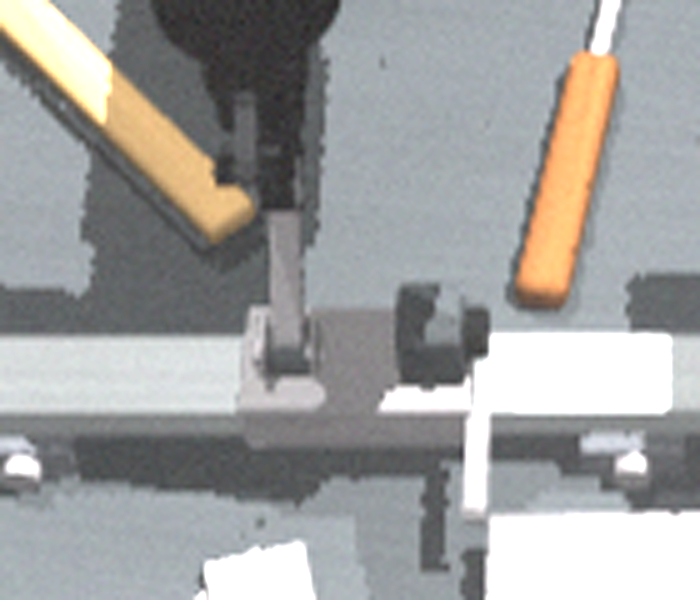

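The lever is swinging with the tip. I'll continue along the arc.

jog_arm(commands=[[[0,-0.015,0],[1.6,-0.1,2.1],0],[[0,0,0],[1.9,0,1.5],0],[[0,0,0],[1.2,0,0.9],0],[[0,0,0],[0,0,0],0]])

```text
clock: 9.0
position: [539.5, -172.6, 92.0]
tool_rot: [2.172, 0.118, -2.131]
wrist_force: [-0.7, 0.1, 0.3]
finger_gap: 0.1
```

```bash
python3 - <<'E'
from h import *
go(W(503,-233,75),mk(D,-xh))
b=snap('scene','s6')['img']
cv2.imwrite('pics/s6z.png',cv2.convertScaleAbs(cv2.resize(b[190:310,180:320,::-1],None,fx=5,fy=5,interpolation=cv2.INTER_CUBIC),alpha=1.6))
E
```

```text
clk 9.0 pos [ 539.461 -172.596   92.043] rail [ 514.852 -236.082   92.043] gap 0.1 F [-0.69   0.148  0.291]
turn [ 0.003 -0.018 -0.015] |deg| 1.354310582754569
shift cm (now axes) [ 1.678 -0.336  1.215] | target axes [ 1.704 -0.308  1.185] dist 20.986850664228893
```

View pics/s6z.png

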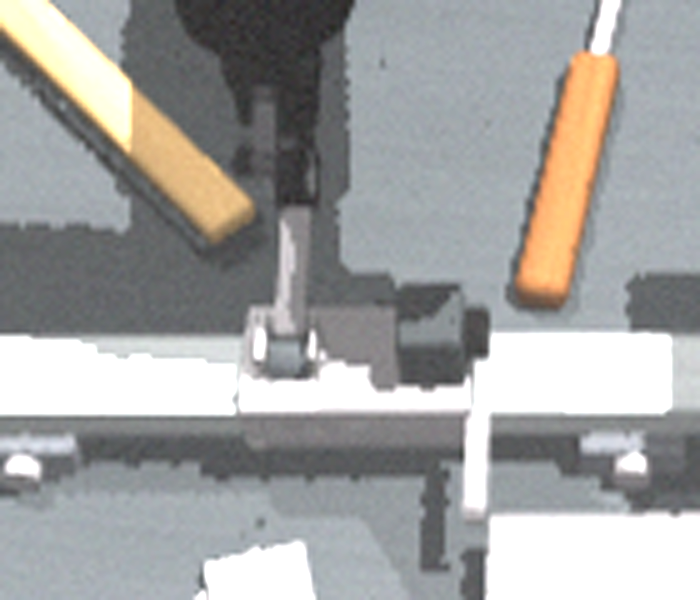

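jog_arm(commands=[[[0,-0.015,-0.01],[1,-0.3,0.9],0],[[0,0,0],[0.8,0,0.4],0],[[0,0,0],[0.4,0,0],0],[[0,0,0],[0,0,0],0]])

```text
clock: 9.55
position: [528.9, -171.9, 74.7]
tool_rot: [2.163, 0.128, -2.143]
wrist_force: [-0.1, 0.9, 3.4]
finger_gap: -0.4
```

```bash
python3 - <<'E'
from h import *
go(W(503,-233,73),mk(D,-xh)); s=manip.state(); print(s['ft_torque'])
E
```

```text
clk 9.55 pos [ 528.902 -171.936   74.727] rail [ 504.449 -234.16    74.727] gap -0.4 F [-0.105  0.886  3.357]
turn [ 0.005 -0.009 -0.008] |deg| 0.729682179941672
shift cm (now axes) [ 0.171 -0.118  0.146] | target axes [ 0.173 -0.116  0.145] dist 2.535209792039063
[0.204 0.027 0.012]
```

jog_arm(commands=[[[0,0,0],[0.4,0,0],0],[[0,0,0],[0.4,0,0],0],[[0,0,0],[0,0,0],0]])

```text
clock: 9.93
position: [528.9, -172.0, 75.0]
tool_rot: [2.165, 0.128, -2.136]
wrist_force: [1.4, 1.0, 1.0]
finger_gap: -0.1
```

jog_arm(commands=[[[0,0,0],[0.5,0,0],0]])

```text
clock: 10.05
position: [529.2, -172.3, 73.2]
tool_rot: [2.165, 0.127, -2.133]
wrist_force: [-11.5, 5.0, 35.5]
finger_gap: 0.1
```

jog_arm(commands=[[[0,0,0],[-3,0,0],0],[[0,0,0],[-5,0,0.5],0],[[0,0,0],[-5,0,3],0],[[0,0,0],[-4,0,5],0],[[0,0,0],[0,0,5],0]])

```text
clock: 10.68
position: [389.7, -187.5, 241.8]
tool_rot: [2.153, 0.13, -2.146]
wrist_force: [0.1, -0.3, -0.4]
finger_gap: 0.4
```

```bash
python3 - <<'E'
from h import *
go(None); a=snap('top','t7')['img'];b=snap('scene','s7')['img']
def z(im,x0,y0,w,h,s,n): cv2.imwrite(n,cv2.resize(im[y0:y0+h,x0:x0+w,::-1],None,fx=s,fy=s,interpolation=cv2.INTER_CUBIC))
z(a,340,150,120,100,6,'pics/t7z.png');z(b,190,205,110,100,7,'pics/s7z.png')
E
```

```text
clk 10.68 pos [ 389.659 -187.525  241.815] rail [ 364.341 -232.927  241.815] gap 0.4 F [ 0.093 -0.311 -0.422]
```

View pics/t7z.png

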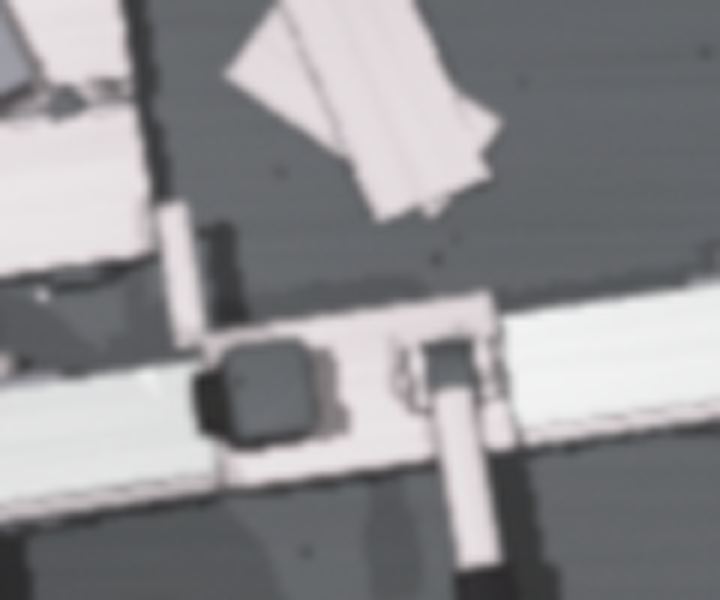

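View pics/s7z.png

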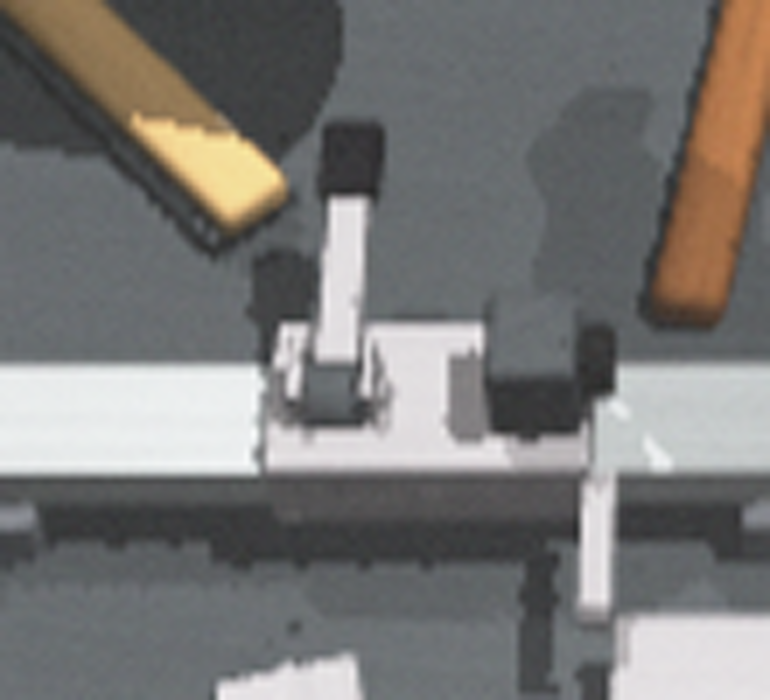

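The lever lies across the rail to −x, with its grip at about scene pixel (240,227). I'll check its height and that the pointer hasn't moved.

```bash
python3 - <<'E'
from meas import *
edges('t7',range(186,205),363,372,True,53)
edges('t7',range(186,205),368,376,False,53)
edges('t7',range(143,161),355,366,False,30)
edges('s7',range(276,291),268,275,True,53)
edges('s7',range(276,291),274,281,False,53)
edges('s7',range(298,313),273,281,True,30)
T=load('t7');S=load('s7')
# grip inner (hinge-side) top edge: both views
t=lambda x,y:(x/6+340-.42,y/6+150-.42); s=lambda x,y:(x/7+190-.43,y/7+205-.43)
p,e=tri(T,t(482,569),S,s(350,194)); print('grip inner edge',L(p),e)
a=T['img'];cv2.imwrite('pics/t7k.png',cv2.convertScaleAbs(cv2.resize(a[255:315,225:305,::-1],None,fx=8,fy=8,interpolation=cv2.INTER_CUBIC),alpha=1.8))
cv2.imwrite('pics/t7g.png',cv2.convertScaleAbs(cv2.resize(a[235:265,400:450,::-1],None,fx=12,fy=12,interpolation=cv2.INTER_CUBIC),alpha=1.8))
E
```

```text
t7 53 x 621.3 661.1 y -144.7 slope 0.008 sd 0.63
t7 53 x 619.7 659.3 y -156.81 slope 0.004 sd 0.27
t7 30 x 724.8 763.8 y -145.76 slope 0.006 sd 0.31
s7 53 x 622.4 658.1 y -154.05 slope -0.001 sd 0.17
s7 53 x 622.4 658.1 y -143.63 slope -0.009 sd 0.18
s7 30 x 665.5 700.2 y -143.95 slope -0.036 sd 0.65
grip inner edge [ 518.63642954 -234.27178069   76.11074077] 2.0471878547770874
```

View pics/t7k.png

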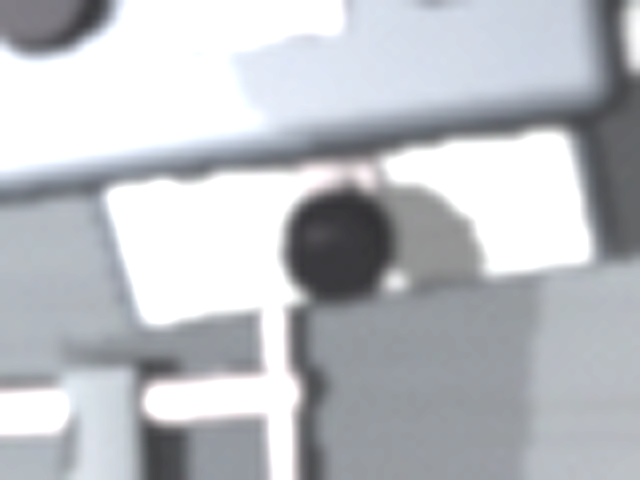

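View pics/t7g.png

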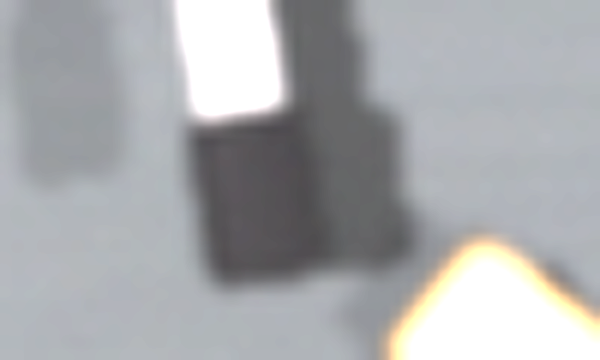

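The clamp is down: the grip face reads about 76 mm high and the pointer is unchanged. In the top view the knob is centred near (267.1,285.3). Now I'll plan the approach to it.

```bash
cat >> h.py <<'E'
n=-np.sin(np.radians(40))*xh+np.array([0,0,np.cos(np.radians(40))])
E
python3 - <<'E'
from h import *
T=load('t7'); g=T['img'].mean(2)[278:293,259:276]; m=(g<60).astype(np.uint8)
k,l,st,c=cv2.connectedComponentsWithStats(m); i=1+np.argmax(st[1:,4]); u,v=c[i]+[259,278]; print(u,v,st[i])
K=onz(T,u,v,112); print('knob',K,L(K), [L(onz(T,u,v,z)).round(1) for z in(105,120)])
for s in(1,-1): print(s); go(K+n*120,mk(-n,s*yh))
E
```

```text
267.0738255033557 285.3691275167785 [  2   1  13  14 149]
knob [464.5746391  141.72157069 112.        ] [478.22389478  84.95001681 112.        ] [array([478.3,  85.9, 105. ]), array([478.1,  83.8, 120. ])]
1
clk 10.78 pos [ 386.043 -187.216  240.207] rail [ 360.788 -232.187  240.207] gap 0.5 F [ 1.011  0.088 -0.529]
turn [ 1.511  0.544 -0.551] |deg| 97.3010267864945
shift cm (now axes) [  3.391 -31.704  -4.304] | target axes [ 5.37  -0.755 31.714] dist 321.74003741658845
-1
clk 10.78 pos [ 386.043 -187.216  240.207] rail [ 360.788 -232.187  240.207] gap 0.5 F [ 1.011  0.088 -0.529]
turn [-1.49   0.549  0.543] |deg| 96.15098657808275
shift cm (now axes) [  3.391 -31.704  -4.304] | target axes [  5.37    0.755 -31.714] dist 321.74003741658845
```

jog_arm(commands=[[[0,0,0],[0,-4,0],0],[[0,0,0],[0,-6,0],30],[[0,0,0],[0,-6,0],60],[[0,0,0],[0,-6,0],100],[[-0.15,0.055,0.055],[0,-4,0],100]])

```text
clock: 11.4
position: [349.8, 75.0, 234.0]
tool_rot: [2.101, 0.218, -1.998]
wrist_force: [-0.3, 0.6, 0.1]
finger_gap: 72.4
```

jog_arm(commands=[[[-0.15,0.055,0.055],[0,0,0],100],[[-0.15,0.055,0.055],[0,0,0],100],[[-0.15,0.055,0.055],[0,0,0],100],[[-0.15,0.055,0.055],[0,0,0],100],[[-0.15,0.055,0.055],[0,0,0],100]])

```text
clock: 12.02
position: [348.1, 77.4, 229.7]
tool_rot: [1.737, 0.598, -1.175]
wrist_force: [-0.6, -0.1, 1.1]
finger_gap: 85.7
```

```bash
cat >> h.py <<'E'
K=np.array([464.6,141.7,112.])
RB=mk(-n,-yh)
E
python3 - <<'E'
from h import *
go(K+n*120,RB); print(manip.state()['joint_positions'])
E
```

```text
clk 12.03 pos [348.136  77.371 229.7  ] rail [354.904  35.037 229.7  ] gap 85.7 F [-0.583 -0.093  1.069]
turn [-0.559  0.222  0.219] |deg| 36.689404635957445
shift cm (now axes) [ 3.475 -0.454 -6.372] | target axes [ 4.945  1.883 -4.989] dist 72.72113859898428
[ 1.183 -0.445 -0.776  0.479 -1.204 -0.274]
```

jog_arm(commands=[[[-0.14,0.055,0.055],[0.5,0,-1],100],[[-0.14,0.055,0.055],[0.5,0,-1],100],[[-0.14,0.055,0.055],[0.5,0,-1],100],[[-0.14,0.055,0.055],[0.5,0,-1],100],[[0,0,0],[0,0,0],100]])

```text
clock: 12.65
position: [366.4, 114.8, 211.6]
tool_rot: [1.386, 0.768, -0.572]
wrist_force: [0.1, -0.3, 0.3]
finger_gap: 85.4
```

```bash
python3 - <<'E'
from h import *
go(K+n*80,RB); print(manip.state()['joint_positions'])
E
```

```text
clk 12.65 pos [366.382 114.754 211.584] rail [377.504  69.961 211.584] gap 85.4 F [ 0.054 -0.332  0.307]
turn [ 0.026 -0.003 -0.004] |deg| 1.5206369621339464
shift cm (now axes) [ 6.113  1.332 -1.444] | target axes [ 6.104  1.316 -1.497] dist 64.21266268010383
[ 1.279 -0.579 -1.088  0.831 -0.927 -0.034]
```

J3 is at −1.088, right by its limit of −1.09. I'll test with a small forward step, which should unfold the arm.

jog_arm(commands=[[[0.02,0,0],[0.8,0,0],100],[[0,0,0],[0,0,0],100]])

```text
clock: 12.9
position: [371.9, 114.0, 206.8]
tool_rot: [1.404, 0.764, -0.592]
wrist_force: [-0.4, 0.4, -0.3]
finger_gap: 85.4
```

```bash
python3 - <<'E'
from h import *
go(K+n*80,RB); print(manip.state()['joint_positions'])
E
```

```text
clk 12.9 pos [371.943 114.024 206.789] rail [382.938  68.568 206.789] gap 85.4 F [-0.351  0.373 -0.328]
turn [0.002 0.003 0.004] |deg| 0.29454897931521135
shift cm (now axes) [ 5.379  1.232 -1.648] | target axes [ 5.388  1.208 -1.636] dist 57.585659378141315
[ 1.218 -0.55  -1.089  0.841 -0.873 -0.035]
```

Tilting the tool about the jaw axis doesn't affect a grasp on the round knob. I'll drop to about 28° from vertical to move the wrist away from the base.

```bash
cat >> h.py <<'E'
def nt(deg): return -np.sin(np.radians(deg))*xh+np.array([0,0,np.cos(np.radians(deg))])
E
python3 - <<'E'
from h import *
for d in(25,28,30): print(d); go(K+nt(d)*80,mk(-nt(d),-yh))
E
```

```text
25
clk 12.9 pos [371.943 114.024 206.789] rail [382.938  68.568 206.789] gap 85.4 F [-0.351  0.373 -0.328]
turn [ 0.002  0.003 -0.258] |deg| 14.78477794984604
shift cm (now axes) [ 5.643  3.304 -1.644] | target axes [ 4.619  4.632 -1.636] dist 67.42612136570301
28
clk 12.9 pos [371.943 114.024 206.789] rail [382.938  68.568 206.789] gap 85.4 F [-0.351  0.373 -0.328]
turn [ 0.002  0.003 -0.206] |deg| 11.785122636810717
shift cm (now axes) [ 5.547  2.896 -1.644] | target axes [ 4.844  3.965 -1.636] dist 64.69996464426427
30
clk 12.9 pos [371.943 114.024 206.789] rail [382.938  68.568 206.789] gap 85.4 F [-0.351  0.373 -0.328]
turn [ 0.002  0.003 -0.171] |deg| 9.785469317288136
shift cm (now axes) [ 5.495  2.622 -1.645] | target axes [ 4.974  3.515 -1.636] dist 63.06498513271223
```

jog_arm(commands=[[[0,0,-0.1],[0,0.5,0],100],[[0,0,-0.1],[0.5,0.8,-0.4],100],[[0,0,0],[1,0.9,-0.6],100],[[0,0,0],[1,0.9,-0.6],100],[[0,0,0],[0,0,0],100]])

```text
clock: 13.52
position: [406.4, 132.0, 196.0]
tool_rot: [1.329, 0.916, -0.768]
wrist_force: [0.1, -0.1, -0.1]
finger_gap: 85.3
```

```bash
python3 - <<'E'
from h import *
go(K+nt(28)*80,mk(-nt(28),-yh)); print(manip.state()['joint_positions'])
E
```

```text
clk 13.53 pos [406.38  131.969 196.009] rail [419.28   82.251 196.009] gap 85.3 F [ 0.064 -0.09  -0.085]
turn [-0.002  0.012  0.012] |deg| 0.9894974467709976
shift cm (now axes) [ 2.167  1.289 -0.296] | target axes [ 2.186  1.262 -0.267] dist 25.383720319848653
[ 0.978 -0.305 -0.807  0.507 -0.82   0.404]
```

jog_arm(commands=[[[0,0.01,0.01],[1.1,0.7,-0.2],100],[[0,0,0],[1.1,0.6,-0.1],100],[[0,0,0],[0,0,0],100]])

```text
clock: 13.9
position: [425.8, 136.1, 181.2]
tool_rot: [1.336, 0.917, -0.759]
wrist_force: [0.4, -0.6, -0.8]
finger_gap: 84.7
```

```bash
python3 - <<'E'
from h import *
go(K+nt(28)*80,mk(-nt(28),-yh)); print(manip.state()['joint_positions'])
T=snap('top','t8');b=snap('scene','s8')['img']
a=T['img']
cv2.imwrite('pics/t8.png',cv2.convertScaleAbs(cv2.resize(a[220:340,190:330,::-1],None,fx=5,fy=5,interpolation=cv2.INTER_CUBIC),alpha=1.8))
cv2.imwrite('pics/s8.png',cv2.resize(b[120:300,320:500,::-1],None,fx=4,fy=4))
E
```

```text
clk 13.9 pos [425.826 136.083 181.21 ] rail [439.079  84.002 181.21 ] gap 84.7 F [ 0.399 -0.582 -0.775]
turn [-0.003  0.005  0.006] |deg| 0.4693047966324682
shift cm (now axes) [-0.052  0.209 -0.093] | target axes [-0.05   0.209 -0.092] dist 2.340623741662405
[ 0.915 -0.249 -0.82   0.53  -0.723  0.419]
```

View pics/t8.png

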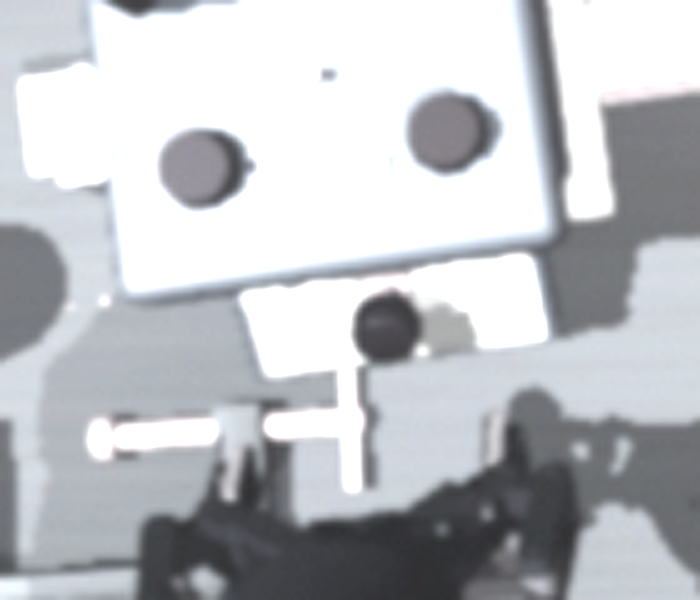

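View pics/s8.png

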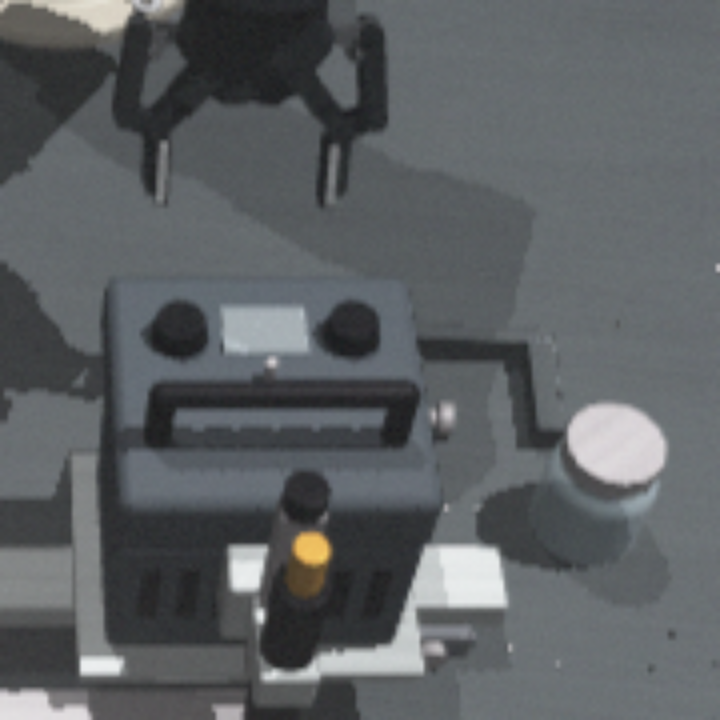

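```bash
python3 - <<'E'
from h import *
T=load('t8');S=load('s8');s=manip.state();R=Rn.from_rotvec(s['tool_rot']).as_matrix();p=s['position']
for b in(-13,0):
  for sg in(1,-1):
    X=p+R@np.array([b,0,sg*46.]); print(b,sg,((proj(T,X)-[190,220])*5+2).round(),((proj(S,X)-[320,120])*4+1.5).round())
print('knob',((proj(T,K)-[190,220])*5+2).round())
E
```

```text
-13 1 [498. 436.] [157. 204.]
-13 -1 [248. 470.] [322. 205.]
0 1 [499. 418.] [156. 226.]
0 -1 [252. 451.] [320. 227.]
knob [387. 329.]
```

The hand's predicted tip positions agree with both views to about 2 mm. I'll advance along the rod.

jog_arm(commands=[[[0,0,0],[1.5,0.2,-0.1],100],[[0,0,0],[2,0,0],100],[[0,0,0],[2,0,0],100],[[0,0,0],[0,0,0],100]])

```text
clock: 14.5
position: [452.4, 141.5, 135.9]
tool_rot: [1.339, 0.917, -0.753]
wrist_force: [0.0, -0.3, 0.4]
finger_gap: 84.8
```

```bash
python3 - <<'E'
from h import *
go(K-nt(28)*18,mk(-nt(28),-yh)); print(manip.state()['joint_positions'])
E
```

```text
clk 14.5 pos [452.434 141.47  135.857] rail [466.141  86.157 135.857] gap 84.8 F [ 0.022 -0.294  0.385]
turn [-0.003  0.001  0.001] |deg| 0.19782470320327322
shift cm (now axes) [ 4.475 -0.046  0.121] | target axes [ 4.475 -0.051  0.123] dist 44.767334487128146
[ 0.812 -0.138 -0.898  0.652 -0.516  0.349]
```

jog_arm(commands=[[[0,0,0],[1.5,0,0.1],100],[[0,0,0],[1.5,0,0],100],[[0,0,0],[1.2,0,0],100],[[0,0,0],[0,0,0],100]])

```text
clock: 15.0
position: [473.4, 144.3, 103.8]
tool_rot: [1.343, 0.912, -0.746]
wrist_force: [0.4, -0.8, -0.6]
finger_gap: 85.8
```

```bash
python3 - <<'E'
from h import *
go(K-nt(28)*18,mk(-nt(28),-yh)); print(manip.state()['joint_positions'])
T=snap('top','t9');a=T['img']
cv2.imwrite('pics/t9.png',cv2.convertScaleAbs(cv2.resize(a[220:340,190:330,::-1],None,fx=5,fy=5,interpolation=cv2.INTER_CUBIC),alpha=2))
E
```

```text
clk 15.0 pos [473.385 144.312 103.802] rail [487.282  86.465 103.802] gap 85.8 F [ 0.401 -0.786 -0.584]
turn [-0.003 -0.001 -0.007] |deg| 0.4499546112266122
shift cm (now axes) [ 0.649 -0.417  0.156] | target axes [ 0.652 -0.413  0.154] dist 7.869268272486579
[ 0.698 -0.051 -0.966  0.866 -0.347  0.212]
```

View pics/t9.png

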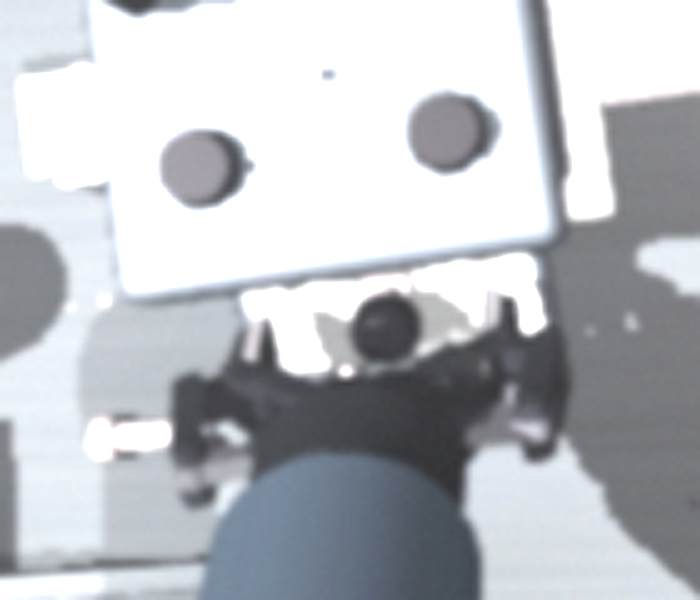

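The fingers straddle the knob, which sits at about (267,285), slightly right of centre. I'll trim the position and close.

jog_arm(commands=[[[0,0,0],[0.3,-0.3,0.2],100],[[0,0,0],[0.3,-0.1,0.1],100],[[0,0,0],[0,0,0],50]])

```text
clock: 15.42
position: [473.6, 142.3, 99.2]
tool_rot: [1.346, 0.911, -0.74]
wrist_force: [0.3, 0.6, 0.3]
finger_gap: 69.6
```

```bash
python3 - <<'E'
from h import *
go(K-nt(28)*18,mk(-nt(28),-yh)); print(manip.state()['joint_positions'])
E
```

```text
clk 15.43 pos [473.552 142.336  99.155] rail [487.211  84.483  99.155] gap 69.6 F [0.269 0.571 0.273]
turn [-0.003 -0.004 -0.012] |deg| 0.7233651137632603
shift cm (now axes) [ 0.243 -0.191 -0.043] | target axes [ 0.245 -0.188 -0.044] dist 3.122191553038123
[ 0.667 -0.048 -0.991  0.934 -0.311  0.168]
```

jog_arm(commands=[[[0,0,0],[0.3,-0.2,0],50],[[0,0,0],[0.1,0,0],20],[[0,0,0],[0,0,0],20],[[0,0,0],[0,0,0],20],[[0,0,0],[0,0,0],20]], newtons=30)

```text
clock: 16.05
position: [473.8, 143.6, 95.3]
tool_rot: [1.346, 0.912, -0.737]
wrist_force: [-0.8, 1.0, 0.5]
finger_gap: 26.3
```

```bash
python3 - <<'E'
from h import *
R=go(K-nt(28)*18,mk(-nt(28),-yh)); print(manip.state()['joint_positions'])
print('pull 1cm in tool axes',R.T@n)
E
```

```text
clk 16.05 pos [473.787 143.609  95.317] rail [487.597  85.719  95.317] gap 26.3 F [-0.786  0.98   0.477]
turn [-0.001 -0.006 -0.013] |deg| 0.8305676078647297
shift cm (now axes) [-0.113 -0.041  0.079] | target axes [-0.112 -0.042  0.079] dist 1.4362148850144278
[ 0.646 -0.041 -1.005  0.986 -0.287  0.132]
pull 1cm in tool axes [-0.981 -0.195 -0.006]
```

jog_arm(commands=[[[0,0,0],[0,0,0],10],[[0,0,0],[-0.4,-0.08,0],10],[[0,0,0],[-0.4,-0.08,0],10]], newtons=50)

```text
clock: 16.42
position: [469.1, 143.0, 100.9]
tool_rot: [1.346, 0.913, -0.739]
wrist_force: [6.2, 1.4, -5.0]
finger_gap: 25.6
```

```bash
python3 - <<'E'
from h import *
p0=np.array([473.787,143.609,95.317])
R=go(None); s=manip.state(); d=s['position']-p0; print('along n',d@n,'perp',d-n*(d@n),'F.n',s['wrist_force']@n)
E
```

```text
clk 16.43 pos [469.062 143.034 100.909] rail [482.837  85.714 100.909] gap 25.6 F [ 6.229  1.408 -4.998]
along n 7.34280432544714 perp [-0.039 -0.009 -0.033] F.n -7.912301523742252
```

jog_arm(commands=[[[0,0,0],[-0.4,-0.08,0],10],[[0,0,0],[-0.4,-0.08,0],10],[[0,0,0],[0,0,0],10]])

```text
clock: 16.8
position: [463.6, 142.3, 107.5]
tool_rot: [1.346, 0.913, -0.739]
wrist_force: [-5.7, 0.5, 4.8]
finger_gap: 25.8
```

```bash
python3 - <<'E'
from h import *
p0=np.array([473.787,143.609,95.317])
R=go(None); s=manip.state(); d=s['position']-p0; print('along n',d@n,'perp',d-n*(d@n),'F.n',s['wrist_force']@n)
T=snap('top','t10');a=T['img']
cv2.imwrite('pics/t10.png',cv2.convertScaleAbs(cv2.resize(a[220:340,190:330,::-1],None,fx=5,fy=5,interpolation=cv2.INTER_CUBIC),alpha=2))
E
```

```text
clk 16.8 pos [463.635 142.295 107.473] rail [477.36   85.632 107.473] gap 25.8 F [-5.711  0.466  4.83 ]
along n 15.891664435236533 perp [-0.011 -0.089 -0.018] F.n 7.308782329341438
```

View pics/t10.png

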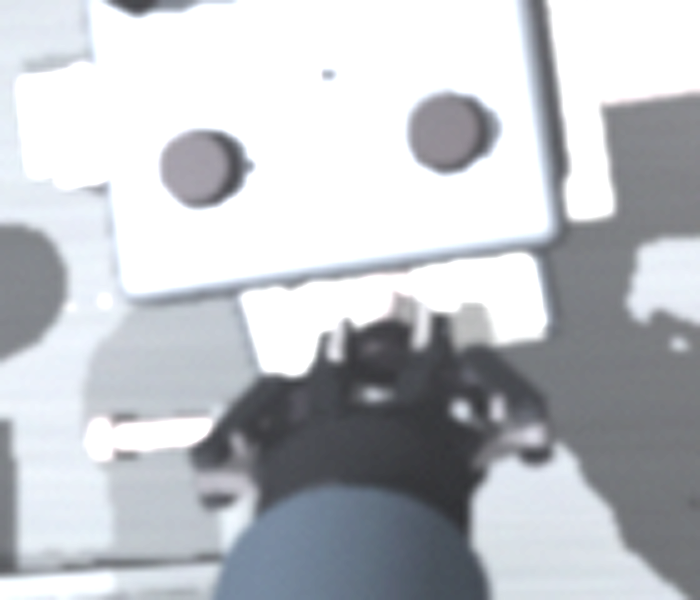

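The spring is now pushing outward at 7 N, so the rod is past the hump and just short of the middle click. I'll nudge it 2 mm and release.

jog_arm(commands=[[[0,0,0],[-0.2,-0.04,0],10],[[0,0,0],[0,0,0],10]])

```text
clock: 17.1
position: [462.4, 142.2, 109.0]
tool_rot: [1.346, 0.913, -0.739]
wrist_force: [1.1, 0.1, -0.8]
finger_gap: 25.6
```

```bash
python3 - <<'E'
from h import *
p0=np.array([473.787,143.609,95.317])
R=go(None); s=manip.state(); d=s['position']-p0; print('along n',d@n,'F.n',s['wrist_force']@n)
E
```

```text
clk 17.1 pos [462.356 142.223 108.986] rail [476.081  85.714 108.986] gap 25.6 F [ 1.089  0.134 -0.837]
along n 17.872425059850382 F.n -1.3461061656335933
```

The force is near zero, so the rod is in the middle click. I'll release and back out.

jog_arm(commands=[[[0,0,0],[0,0,0],60],[[0,0,0],[0,0,0],100],[[0,0,0],[0,0,0],100],[[0,0,0],[0,0,0],100],[[0,0,0],[-1.5,0,0],100]])

```text
clock: 17.73
position: [454.9, 140.0, 121.8]
tool_rot: [1.345, 0.912, -0.742]
wrist_force: [-0.4, 0.2, 0.4]
finger_gap: 85.8
```

jog_arm(commands=[[[0,0,0],[-2,0,0],100],[[0,0,0],[-2.5,0,0],100],[[0,0,0],[-2,-0.5,0],100],[[0,0,0],[-1,-2,0],100],[[0,0,0],[0,-2,0],100]])

```text
clock: 18.35
position: [378.6, 131.4, 169.4]
tool_rot: [1.349, 0.912, -0.742]
wrist_force: [-0.1, -0.4, 0.3]
finger_gap: 85.3
```

```bash
python3 - <<'E'
from h import *
go(None); print(manip.state()['joint_positions'])
T=snap('top','t11');a=T['img'];snap('scene','s11')
cv2.imwrite('pics/t11z.png',cv2.convertScaleAbs(cv2.resize(a[255:315,225:305,::-1],None,fx=8,fy=8,interpolation=cv2.INTER_CUBIC),alpha=1.8))
E
```

```text
clk 18.35 pos [378.622 131.36  169.405] rail [391.649  84.977 169.405] gap 85.3 F [-0.123 -0.428  0.267]
[ 1.067 -0.369 -0.944  0.585 -0.773  0.24 ]
```

View pics/t11z.png

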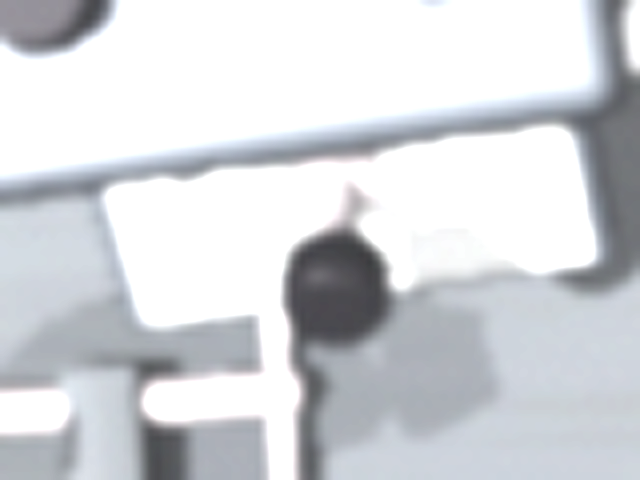

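View pics/t11.png

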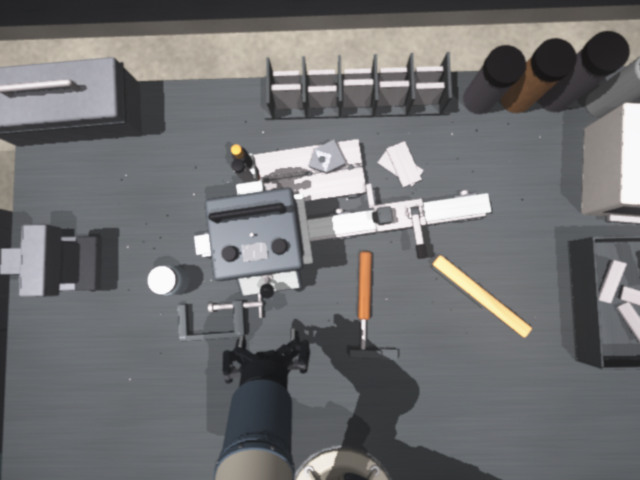

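View pics/s11.png

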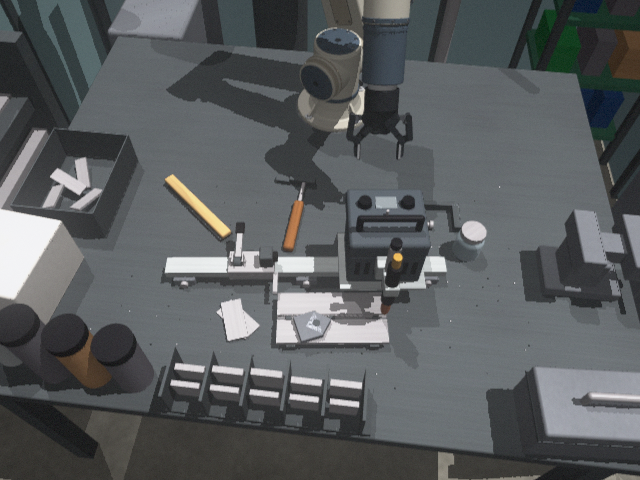

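The knob has moved from (267.1,285.4) to about (267,290.7) in the top view. I'll run a numeric check of the rod travel, pointer, lever and bystander objects.

```bash
python3 - <<'E'
from meas import *
T=load('t11'); g=T['img'].mean(2)[280:299,259:275]; m=(g<60).astype(np.uint8)
k,l,st,c=cv2.connectedComponentsWithStats(m); i=1+np.argmax(st[1:,4]); print('knob px',c[i]+[259,280],st[i])
for d in(0,.016,.032): print(d,proj(T,K+n*d*1000))
edges('t11',range(186,205),363,372,True,53); edges('t11',range(186,205),368,376,False,53); edges('t11',range(143,161),355,366,False,30)
edges('s11',range(276,291),268,275,True,53); edges('s11',range(276,291),274,281,False,53); edges('s11',range(298,313),273,281,True,30)
# moved things: compare with start
for nme,box in (('t',(345,245,185,115)),('t',(378,135,48,55)),('t',(305,138,45,40)),('t',(145,260,40,40)),('t',(175,298,60,45))):
    x,y,w,h=box; A=load('top0')['img'].astype(float)[y:y+h,x:x+w].mean(2).astype(np.float32); B=T['img'].astype(float)[y:y+h,x:x+w].mean(2).astype(np.float32)
    print(box,'diff>40 px:',int((abs(A-B)>40).sum()),'shift',cv2.phaseCorrelate(A,B)[0])
E
```

```text
knob px [266.54814815 290.94814815] [  2   4  13  14 135]
0 [267.08447497 285.35617567]
0.016 [266.86490117 290.56467551]
0.032 [266.63891696 295.92523647]
t11 53 x 621.4 654.3 y -144.58 slope -0.022 sd 0.46
t11 53 x 619.6 659.2 y -157.23 slope -0.0 sd 0.26
t11 30 x 724.7 763.8 y -146.04 slope 0.007 sd 0.31
s11 53 x 622.4 658.1 y -153.92 slope -0.003 sd 0.17
s11 53 x 622.4 658.1 y -143.52 slope -0.014 sd 0.21
s11 30 x 665.5 700.2 y -143.95 slope -0.036 sd 0.65
(345, 245, 185, 115) diff>40 px: 1056 shift (0.06746798291040079, -0.04902841556141624)
(378, 135, 48, 55) diff>40 px: 68 shift (-0.042855418390011835, 0.09318744445759464)
(305, 138, 45, 40) diff>40 px: 0 shift (0.48340538875083183, 0.03227038991183662)
(145, 260, 40, 40) diff>40 px: 0 shift (0.05326499704071708, -0.032207489414126655)
(175, 298, 60, 45) diff>40 px: 0 shift (-0.07610841264663648, 0.5534508264131119)
```

jog_arm(commands=[[[0,0,0],[0,0,0],100],[[0,0,0],[0,0,0],100]])

```text
clock: 18.7
position: [378.4, 131.0, 168.5]
tool_rot: [1.346, 0.914, -0.742]
wrist_force: [0.5, -0.7, -0.1]
finger_gap: 85.4
```

```bash
python3 -c "
from h import *
go(None); print(workorder.close_job())"
```

```text
clk 18.7 pos [378.375 130.955 168.497] rail [391.355  84.605 168.497] gap 85.4 F [ 0.455 -0.748 -0.106]
the job is handed in; nothing more can be done
None
```

The job is done and handed in at 18.7 s. I slid the end stop about 111 mm to the plate end, pressed the cam lever down until it stopped, then pulled the gear rod to its middle click and let go.

- **Pointer:** it is within about 1.5 mm of the plate end, against the 5 mm allowed. The scene view reads −143.5 mm for the pointer edge and −143.9 mm for the plate end. The top view reads −144.6 to −147.2 mm (direct reading, or far edge plus 10 mm) against −146.0 mm. The two views disagree by about 2 mm in absolute position, which is the calibration error.
- **Lever:** the grip face measured about 76 mm high, where fully down is 75 mm. The last press with the fingertips reached about 36 N upward on the wrist (37 to 38 N in all). The pointer had not moved afterwards.
- **Gear rod:** the rod's resistance reversed as it passed the hump and was near zero before I let go. After release the knob sits about 17 mm out in the top view, where the middle click is 16 mm.
- **Other things on the bench:** the coupons, magnet, jar and G-clamp look unmoved. The hammer and brush area shows no overall shift; I put the changed pixels there down to shadows and the lowered lever.
- **Arm:** on the way to the knob, joint 3 stopped right at its limit (−1.089 against −1.09). I reduced the tool tilt from 40° to 28°, which cleared it.

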